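# Lock up print blocks in the proof press

## Robot

A 7-joint arm with a two-finger parallel gripper is mounted at the origin on the work surface. World frame = base frame: x ahead of the robot, y to its left, z up, the work surface at z = 0. Lengths are in m, angles in rad, forces in N, time in s.
With the tool pointing down it reaches from about 0.425 to 0.875 m from the base axis. Payload 4.7 kg.
Tool frame: the origin (TCP) lies at the very end of the fingers, on their centre line; the grasp point (between the pads) lies 19 mm behind it; z points along the fingers, y is the line along which they close (so a half turn about z gives the same grasp; the last joint's range is limited). The gripper opens to 87 mm and grips with 3 to 60 N. Pads are 19 mm wide; open, the fingers measure 117 mm over their backs; the gripper's body (75 mm by 190 mm) begins 51 mm behind the grasp point.
Start: joints at [1.191, 0.321, -0.07, 1.45, 0.023, 1.371, -0.057], TCP at [0.249, -0.6, 0.223] pointing down, gripper open.
Joint ranges: [-2.86, 2.86], [-0.3, 2.09], [-1.38, 1.24], [0.06, 2.45], [-1.56, 4.7], [0.09, 2.05], [-2.69, 2.69]. Speed limits (rad/s): [2.57, 2.57, 3.14, 3.14, 3.14, 3.14, 3.14].

## Interface

Orientations are given as a rotation vector (axis times angle).
In Python, from bench import ctrl, vision gives the robot as it stands.
- The arm moves only by the tool jog_arm, never from a script. Its argument "increments" is a list of rows, each an object of numbers: "tx", "ty", "tz": the shift along the tool's x, y, z in mm; "wx", "wy", "wz": the turn, a rotation vector about the tool's x, y, z in rad; "gripper": the opening, from 0 (shut) to 1 (fully open). In form: [{"tx": .., "ty": .., "tz": .., "wx": .., "wy": .., "wz": .., "gripper": ..}, ...]. A call has exactly 5 rows; each row is the pose to reach, as a shift and turn from the pose commanded when the call began, along the tool's axes at that moment; what a row does not reach only later rows make up. A row lasts 1/12 s, in which the tool goes at most 41.7 mm and 7.16 degrees, less where a joint would pass 70% of its speed; a pose out of reach is approached as far as the arm can. A call with a gripper value outside its range is refused whole. The fingers move at their own pace and stop on an object; "grip_force" is the grip in N (left out, the last holds). Time passes only in rows, so rows that repeat a pose let the fingers close, or fill a call up. It gives the time, the measured TCP pose, the force, the opening and the grip force at its end, in the units of the state.
- ctrl.get_state(): the state, without advancing time (a new reading comes with each control period).
- vision.get_image(name): name is "side" or "top"; returns a dict with "color" (384x512x3 uint8, blue, green, red), "fx", "fy", "cx", "cy" (pixels), "extrinsics" (4x4, takes a point from world to camera coordinates). Camera axes: x right, y down, z forward; pixel columns grow to the right and rows downward; lengths in m; the calibration is good to about 2 mm. A picture is of the moment at which its call begins. There is no depth.
- ctrl.close_job(): hands the job in; it is judged then, once.
Trained networks look in the newest picture that a camera, given by its name, has taken for a name from the list of things; names that differ only in an ending like _2 or _b are one class to them, and where a whole thing is asked for, a point or a joint stands for the part that bears it (a point fixed in the world has none). Each returns a list of dicts, best first, with "conf" (0 to 1); they miss things now and then, are a little off and sometimes report something else, mostly with a low value. They report only what shows in the picture. A call takes as long as a camera call. They do not tell look-alikes from the thing itself.
- vision.spot_in(camera, thing): "bbox" ([left, top, right, bottom] in pixels, round what is visible of it).
The state is a dict: "time": time; "joint_positions": joint angles; "qd": joint speeds; "joint_torque": joint torques, N m; "position": TCP position; "tool_rot": TCP orientation; "ft_force": force on the tool from outside, world axes, zero at the start; "torque": the same for the moment, N m; "grip_width": opening from 0.0 (shut) to 1.0 (fully open); "grip_force": force on a finger pad.
Only numpy, scipy, OpenCV 4.12 (cv2) and the standard library are available. Lean on these libraries where they do the work, as an engineer would, in place of code of your own. Each camera call takes 0.05 s, during which the arm holds its last target. There are 200 camera calls.

## Task

Flip the clamp's cam lever fully open, then lay every print block that is on the table flat on the press bed, in a row with space between them, each lying lengthwise from clamp bar to fence, and turn the wing nut clockwise until its long brass-tipped wing points at the brass index mark. Then flip the cam lever fully closed so that the bar holds every block square against the fence, and last of all throw the impression lever into its marked middle notch. Leave the inks, paints, roller and pots where they are.

Things in the scene. Friction and masses are not known exactly. Their poses are not given: they have to be found in the camera images.
- press: Tabletop proof press, fixed. Origin on the table, under the row of blocks' middle in x; x runs along the row towards the roller, y from clamp bar to fence, z up. Bed: x -140..140, y -105..195 mm, top 15 mm above the table. Blocks sit at x -100..100. Clamp housing: x -137..107, y -80..-20, top at 50 mm. Roller gantry (140 mm high) from x = 230 mm on.
- fence_face (a point): Middle of the fence's clamping face, at (0, 125, 25) mm in the press frame. The fence is a fixed steel rail, x -125..125 mm, 20 mm thick, its top 35 mm above the table. A clamped block's centre lies 45 mm before this face.
- clamp_bar: Bar opposite the fence, x -120..120 mm, top 35 mm above the table, faced with six sprung steel pads (each 39 mm wide, 0.7 N/mm). Origin 81 mm behind the pads' faces, which stand at press y = 31 mm + 3 mm per rad of nut - 5.2 mm per rad of cam_lever (open, nut at mark: 25 mm, a gap of 100 mm to the fence). Nut at its mark and lever closed, each pad that meets a block pushes it to the fence with about 3 N.
- cam_lever (a joint): Cam quick-release lever, rad: 0 closed (level over the bar, pointing to the press's +y), 1.57 upright, 2.7 fully open (its stop; pointing away from the blocks, 25 deg above level). Turns about an axis along the press's x through point cam_pivot. Stiff (0.15 N m), stays where it is left.
- cam_pivot (a point): Pivot of the cam lever, at (50, -58 + 3 per rad of nut, 70) mm in the press frame: the pivot rides along as the nut is turned.
- cam_lever_grip (a point): Middle of the black grip pad of the cam lever, 74 mm from its pivot; the pad is 18 mm wide (along the press's x), 32 mm long, 16 mm thick. Its y axis points from the pivot to the lever's end.
- nut (a joint): Adjusting wing nut, rad, 0..3.6, grows clockwise seen from above. Right setting 2.6: its long, brass-tipped wing points at the brass index mark on the outer (-y) side of the housing. At value q the long wing points (1.03 - q) rad counter-clockwise from the press's x axis, seen from above. Stiff (0.1 N m), stays where it is left.
- nut_grip (a point): On the upright axis of the wing nut, (-70, -50, 70) mm in the press frame, at mid height of the wings. The wings are one straight bar 14 mm thick, 24 mm high (58 to 82 mm above the table), reaching 45 mm from the axis on the long side and 25 mm on the other.
- impression_lever (a joint): Impression lever beyond the fence, rad. Sprung notches: 0 (leaning 40 deg to the press's -x), the middle one with the brass mark at 0.7 (upright), the last at 1.4 (leaning to +x). Let go within 0.25 rad of a notch it snaps in; about 2 N at the grip moves it. Turns about an axis along the press's y through (0, 175, 35) mm of the press frame.
- impression_lever_grip (a point): Middle of the black grip of the impression lever, 100 mm from its pivot; the grip is 16 mm wide (along the press's y), 22 mm deep and 36 mm long along the lever.
- block_a: Relief-print block: light wood with a grey carved face on top, 40 mm wide (its x), 90 mm long (its y), 25 mm high, 0.12 kg; starts flat on the table beside the press. Origin: centre of its underside. All blocks are alike; one may be absent.
- block_b: Relief-print block: light wood with a grey carved face on top, 40 mm wide (its x), 90 mm long (its y), 25 mm high, 0.12 kg; starts flat on the table beside the press. Origin: centre of its underside. All blocks are alike; one may be absent.
- block_c: Relief-print block: light wood with a grey carved face on top, 40 mm wide (its x), 90 mm long (its y), 25 mm high, 0.12 kg; starts flat on the table beside the press. Origin: centre of its underside. All blocks are alike; one may be absent.
- ink_tin: Bystander: round steel ink tin, 60 mm across, 35 mm high, standing among the blocks. Origin: centre of its underside.
- paint_bottle: Bystander: yellow bottle with black cap, 64 mm across, 170 mm high. Origin: centre of its underside.
- gesso_jar: Bystander: white jar, 84 mm across, 100 mm high. Origin: centre of its underside.
- brayer: Bystander: hand ink roller lying down, about 190 mm long. Origin: centre of its underside, lying.
- paint_tube: Bystander: yellow paint tube lying down, about 145 mm long. Origin: centre of its underside, lying.
- brush_pot: Bystander: empty orange pot, 84 mm across, 95 mm high. Origin: centre of its underside.
- ink_bottle: Bystander: blue bottle, 54 mm across, 130 mm high. Origin: centre of its underside.
Mind the look-alikes: they are no part of the job. Leave any purple look-alike of the block_a alone.

How it is judged:
By the outcome, as a careful person would: the job done as asked, in the order asked, and still so for the second after the job is handed in, with the robot touching nothing.
Of block_a, block_b, block_c only 2 to 3 are there at a start; the rules pass over those that are not, and their reading is None.
At some moment in a run one of block_a, block_b, block_c may be knocked a few centimetres aside while the robot is not near it.
Once in a run the grip may slacken for a moment while it holds something.
It also fails if it takes over 210 s, if anything falls off the work surface, if the arm or the gripper's body presses on something with over 40 N, if the wrist force passes 120 N, or if a joint passes its speed limit or range.

## Working session

There is one attempt and no reset: what is moved stays moved. The work goes in short steps, Python scripts to look and compute and a tool call to move; the robot and the scene stay as the last step left them, time stands still between calls to the robot, and variables do not carry over. Pictures are saved under pics/ and viewed, at most 14 in all, crops included, and the job is handed in when it is done.

Besides the shell and the picture viewer there is one more tool, called as name(argument=value, ...), one argument or row to a line, values as JSON. jog_arm: Moves the arm, as the interface text tells. Its arguments: {"type":"object","properties":{"increments":{"type":"array"},"grip_force":{"type":"number"}},"required":["increments"]}

```bash
ls; mkdir -p pics; cat > h.py <<'E'
import numpy as np, cv2
from scipy.spatial.transform import Rotation as R
from bench import ctrl, vision
def cam(n):
    im=vision.get_image(n); return im
def ray(im,u,v,z):
    E=np.array(im["extrinsics"]); d=np.array([(u-im["cx"])/im["fx"],(v-im["cy"])/im["fy"],1.])
    o=-E[:3,:3].T@E[:3,3]; w=E[:3,:3].T@d
    return o+w*(z-o[2])/w[2]
def proj(im,p):
    E=np.array(im["extrinsics"]); c=E[:3,:3]@np.array(p)+E[:3,3]
    return np.array([im["fx"]*c[0]/c[2]+im["cx"],im["fy"]*c[1]/c[2]+im["cy"]])
E
python3 - <<'E'
from h import *
print(ctrl.get_state())
for n in("top","side"):
    im=cam(n); cv2.imwrite(f"pics/{n}0.png",cv2.resize(im["color"],(768,576)))
    print(n,im["fx"],im["cx"],im["cy"],np.round(im["extrinsics"],3).tolist())
    for t in("press","clamp_bar","cam_lever_grip","nut","nut_grip","impression_lever_grip","block_a","ink_tin","brayer"):
        print(t,[(np.round(d["bbox"]).tolist(),round(d["conf"],2)) for d in vision.spot_in(n,t)][:5])
E
```

```text
pics
{'time': 0.0, 'joint_positions': array([ 1.19112747,  0.32184118, -0.07011885,  1.45166214,  0.02261785,
        1.37074882, -0.05686645]), 'qd': array([ 0.00043921, -0.00146573, -0.00053586,  0.00039256,  0.00011804,
        0.00153201,  0.00089671]), 'joint_torque': array([-1.23070922e-04, -4.91283882e+01, -4.04255250e-01, -3.12524450e+01,
       -6.40663714e-02,  4.37274633e-02,  1.93941960e-04]), 'position': array([ 0.24915105, -0.59977731,  0.2214564 ]), 'tool_rot': array([-3.07909093e+00, -6.14341308e-01,  7.30241379e-04]), 'ft_force': array([-0.40492826, -0.2773323 , -0.13738298]), 'torque': array([-0.03146711, -0.03166427, -0.02827558]), 'grip_force': 0.0, 'grip_width': 1.0011966444862703}
top 386.994903444386 255.82176703028924 188.88733958232618 [[-0.001, -1.0, 0.003, 0.033], [-0.996, 0.0, -0.091, 0.507], [0.091, -0.003, -0.996, 1.287], [0.0, 0.0, 0.0, 1.0]]
press [([152.0, 73.0, 262.0, 217.0], 0.8), ([286.0, 106.0, 310.0, 135.0], 0.58)]
clamp_bar [([168.0, 176.0, 179.0, 198.0], 0.73), ([212.0, 139.0, 231.0, 205.0], 0.6), ([355.0, 165.0, 375.0, 182.0], 0.46)]
cam_lever
[... 485 characters left out ...]
.71)]
side 487.42541479040153 249.10906662572503 191.79204157300032 [[0.854, -0.52, 0.018, -0.427], [-0.298, -0.517, -0.802, 0.233], [0.427, 0.68, -0.597, 1.623], [0.0, 0.0, 0.0, 1.0]]
press [([191.0, 122.0, 320.0, 217.0], 0.96)]
clamp_bar [([221.0, 178.0, 243.0, 197.0], 0.7)]
cam_lever_grip []
nut [([234.0, 182.0, 251.0, 194.0], 0.62)]
nut_grip [([234.0, 184.0, 249.0, 194.0], 0.42)]
impression_lever_grip [([259.0, 244.0, 282.0, 260.0], 0.34), ([313.0, 250.0, 331.0, 273.0], 0.18)]
block_a [([277.0, 294.0, 305.0, 316.0], 0.94), ([259.0, 247.0, 282.0, 260.0], 0.54)]
ink_tin [([312.0, 253.0, 328.0, 270.0], 0.48)]
brayer [([217.0, 262.0, 248.0, 312.0], 0.6), ([312.0, 253.0, 331.0, 269.0], 0.31)]
```

View pics/top0.png

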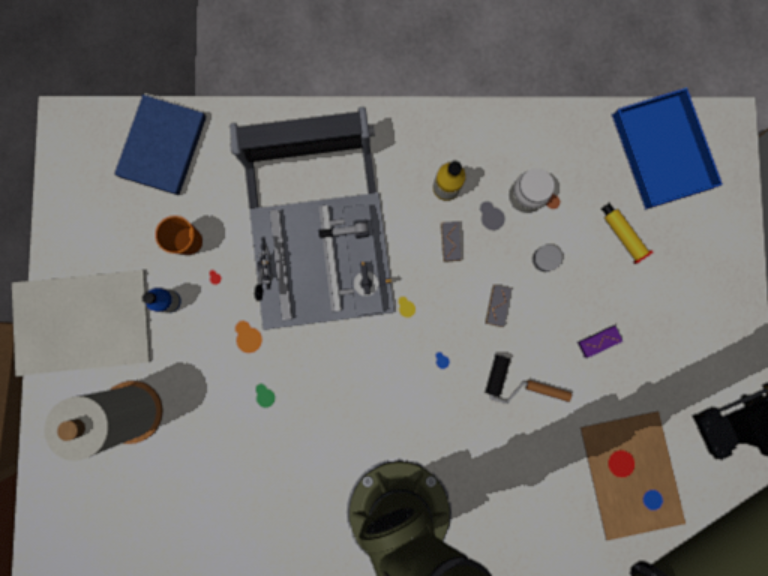

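View pics/side0.png

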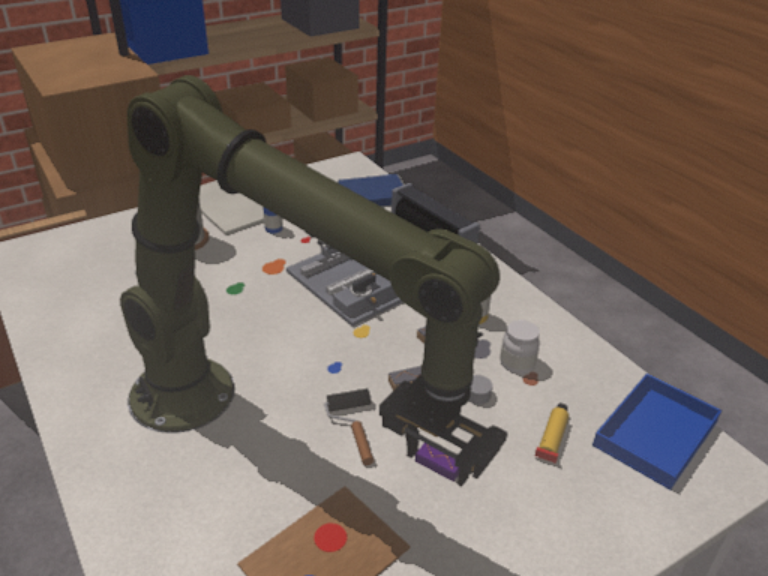

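The top view (768 px scale) shows the press at (250–395, 195–327). The candidate blocks are grey at (452,241) and (498,305), with a purple look-alike at (600,341) and the tin at (548,258). I choose the two grey ones and check them in a close crop. No third block is visible.

```bash
python3 - <<'E'
from h import *
im=cam("top"); c=im["color"]; cv2.imwrite("pics/raw0.png",c)
a=cv2.resize(c[115:230,160:270],None,fx=5,fy=5,interpolation=cv2.INTER_CUBIC)
b=cv2.resize(c[140:225,285:345],None,fx=4,fy=4,interpolation=cv2.INTER_CUBIC)
o=np.zeros((580,800,3),np.uint8); o[:a.shape[0],:a.shape[1]]=a; o[:b.shape[0],555:555+b.shape[1]]=b
cv2.imwrite("pics/c0.png",np.clip(o*1.6,0,255).astype(np.uint8))
E
```

```text
(no output)
```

View pics/c0.png

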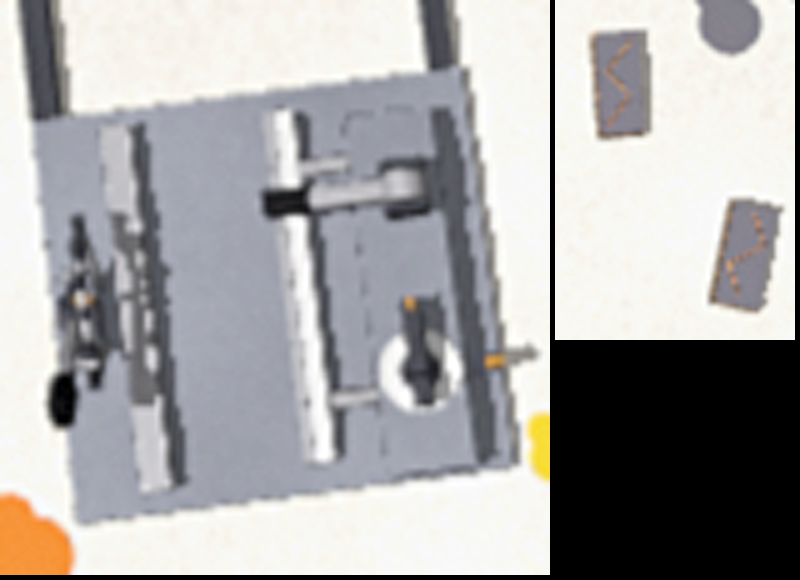

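```bash
cat >> h.py <<'E'
def press(P,p):
    x,y,t=P; c,s=np.cos(t),np.sin(t)
    return np.array([x+c*p[0]-s*p[1],y+s*p[0]+c*p[1],p[2]])
E
python3 - <<'E'
from h import *
from scipy.optimize import least_squares
im=cam("top")
cr=lambda u,v:np.array([u/5+160-.4,v/5+115-.4])
L=[((.14,.195,.015),cr(35,120)),((.14,-.105,.015),cr(467,68)),((-.14,-.105,.015),cr(518,465)),((-.14,.195,.015),cr(78,522)),((-.07,-.05,.057),cr(421,370))]
f=lambda P:np.concatenate([proj(im,press(P,p))-uv for p,uv in L])
r=least_squares(f,[.55,.15,.1]); P=r.x
print("press",P,np.round(r.fun,2))
for n,p in dict(camgrip=(.05,-.058+.074,.07),fence0=(.125,.125,.035),fence1=(-.125,.125,.035),bar0=(.12,.031,.035),nut=(-.07,-.05,.082)).items():
    uv=proj(im,press(P,p)); print(n,np.round((uv-[160,115])*5+2),np.round(press(P,p),4))
w=ray(im,*cr(410,302),.082)-press(P,(-.07,-.05,.082)); a=np.arctan2(w[1],w[0])-P[2]; print("wing ang",a,"q",1.03-a,np.linalg.norm(w))
# blocks
c=im["color"].astype(int)
for (u0,v0,u1,v1) in((288,144,310,180),(318,186,346,222)):
    s=c[v0:v1,u0:u1]; m=(s.max(2)<190*.8)
    cnt=max(cv2.findContours(m.astype(np.uint8),0,1)[0],key=cv2.contourArea)
    q=cv2.minAreaRect(cnt.astype(np.float32)); b=cv2.boxPoints(q)+[u0,v0]
    cc=ray(im,q[0][0]+u0,q[0][1]+v0,.02); W=np.array([ray(im,*x,.025) for x in b])
    e=[W[1]-W[0],W[2]-W[1]]; e.sort(key=np.linalg.norm); 
    print("blk",np.round(cc,4),[round(np.linalg.norm(x),3) for x in e],"long dir",np.degrees(np.arctan2(e[1][1],e[1][0])))
E
```

```text
press [0.56764754 0.12952984 0.1248031 ] [-0.15 -0.28 -0.12 -0.5  -0.04  0.52 -0.11  0.22  0.4  -0.  ]
camgrip [301. 200.] [0.6153 0.1516 0.07  ]
fence0 [133. 121.] [0.6761 0.2691 0.035 ]
fence1 [173. 487.] [0.4281 0.238  0.035 ]
bar0 [271. 111.] [0.6829 0.1752 0.035 ]
nut [422. 366.] [0.5044 0.0712 0.082 ]
wing ang 0.06023539153262962 q 0.9697646084673704 0.042693242867663475
blk [ 0.6025 -0.1216  0.02  ] [np.float64(0.055), np.float64(0.096)] long dir 179.24344618816474
blk [ 0.4576 -0.2253  0.02  ] [np.float64(0.053), np.float64(0.099)] long dir -10.394197762059312
```

The crop shows the bed corners at (35,120), (467,68), (518,465) and (78,522). The cam pad is closed at (286,200), and the nut's brass tip is at (410,302) about its axis at (421,370). Both blocks are grey and carved, with no purple, so the choice holds.

```bash
cat >> h.py <<'E'
P=(0.5676,0.1295,0.1248)
def down(psi): # tool y at world angle psi, pointing down
    x=[-np.sin(psi),np.cos(psi),0]; y=[np.cos(psi),np.sin(psi),0]
    return R.from_matrix(np.array([x,y,[0,0,-1]]).T)
def plan(T,start=None,maxd=200,maxa=.6):
    """T: list of (x,y,z,psi) world TCP (m). prints one row-pose per call"""
    s=ctrl.get_state(); p,r=start or (s["position"],R.from_rotvec(s["tool_rot"]))
    p=np.array(p)
    for t in T:
        q=down(t[3]); d=np.array(t[:3])-p; a=(r.inv()*q).as_rotvec()
        n=int(max(np.ceil(np.linalg.norm(d)*1000/maxd),np.ceil(np.linalg.norm(a)/maxa),1))
        p0,r0=p,r
        for k in range(1,n+1):
            pn=p0+d*k/n; rn=r0*R.from_rotvec(a*k/n)
            print("  t",np.round(r.inv().apply(pn-p)*1000,1),"w",np.round((r.inv()*rn).as_rotvec(),3)); p,r=pn,rn
        print("-> ",np.round(t,4))
E
python3 - <<'E'
from h import *
im=cam("top")
pad=press(P,(.05,-.055+.074,.078)); print(np.round((proj(im,pad)-[160,115])*5+2))
for uv in((302,160.6),(332.75,203.6)): print(ray(im,*uv,.025))
th=P[2]
a=press(P,(.05,.019,.20-.0)); b=press(P,(.05,.019,.051))
plan([(*a,th),(*b,th)])
print(np.round(press(P,(0,0,0)),3))
E
```

```text
[295. 199.]
[ 0.6030161  -0.12444692  0.025     ]
[ 0.45650891 -0.22642302  0.025     ]
  t [ 125.4 -111.4    4.5] w [-0.    0.   -0.26]
  t [149.9 -75.3   4.5] w [-0.    0.   -0.26]
  t [164.2 -34.2   4.5] w [-0.    0.   -0.26]
  t [167.5   9.2   4.5] w [-0.    0.   -0.26]
  t [159.5  52.    4.5] w [-0.    0.   -0.26]
->  [0.6148 0.1546 0.2    0.1248]
  t [ -0.  -0. 149.] w [0. 0. 0.]
->  [0.6148 0.1546 0.051  0.1248]
[0.568 0.13  0.   ]
```

jog_arm(
  increments=[
    {"tx":25,"ty":-22,"tz":1,"wz":-0.052,"gripper":1},
    {"tx":50,"ty":-44.5,"tz":2,"wz":-0.104,"gripper":1},
    {"tx":75,"ty":-67,"tz":3,"wz":-0.156,"gripper":1},
    {"tx":100,"ty":-89,"tz":4,"wz":-0.208,"gripper":1},
    {"tx":125.4,"ty":-111.4,"tz":4.5,"wz":-0.26,"gripper":1},
  ],
)

```text
validation failed for argument at $.in...
```

jog_arm(
  increments=[
    {"tx":149.9,"ty":-75.3,"tz":4.5,"wz":-0.26},
    {"tx":149.9,"ty":-75.3,"tz":4.5,"wz":-0.26},
    {"tx":149.9,"ty":-75.3,"tz":4.5,"wz":-0.26},
    {"tx":149.9,"ty":-75.3,"tz":4.5,"wz":-0.26},
    {"tx":149.9,"ty":-75.3,"tz":4.5,"wz":-0.26},
  ],
)

```text
validation failed for argument at $.in...
```

jog_arm(
  increments=[
    {"tx":25,"ty":-22,"tz":1,"wx":0,"wy":0,"wz":-0.052,"gripper":1},
    {"tx":50,"ty":-44.5,"tz":2,"wx":0,"wy":0,"wz":-0.104,"gripper":1},
    {"tx":75,"ty":-67,"tz":3,"wx":0,"wy":0,"wz":-0.156,"gripper":1},
    {"tx":100,"ty":-89,"tz":4,"wx":0,"wy":0,"wz":-0.208,"gripper":1},
    {"tx":125.4,"ty":-111.4,"tz":4.5,"wx":0,"wy":0,"wz":-0.26,"gripper":1},
  ],
)

```text
time: 1.57
position: [0.3228, -0.4479, 0.218]
tool_rot: [2.974, 1.012, -0.0]
ft_force: [0.9, 0.4, 0.4]
grip_width: 1.001
grip_force: 0.0
```

jog_arm(
  increments=[
    {"tx":150,"ty":-75,"tz":4.5,"wx":0,"wy":0,"wz":-0.26,"gripper":1},
    {"tx":150,"ty":-75,"tz":4.5,"wx":0,"wy":0,"wz":-0.26,"gripper":1},
    {"tx":150,"ty":-75,"tz":4.5,"wx":0,"wy":0,"wz":-0.26,"gripper":1},
    {"tx":150,"ty":-75,"tz":4.5,"wx":0,"wy":0,"wz":-0.26,"gripper":1},
    {"tx":150,"ty":-75,"tz":4.5,"wx":0,"wy":0,"wz":-0.26,"gripper":1},
  ],
)

```text
time: 1.98
position: [0.4006, -0.2897, 0.2141]
tool_rot: [-2.809, -1.403, -0.005]
ft_force: [1.2, -0.1, 0.4]
grip_width: 0.994
grip_force: 0.0
```

jog_arm(
  increments=[
    {"tx":164,"ty":-34,"tz":4.5,"wx":0,"wy":0,"wz":-0.26,"gripper":1},
    {"tx":164,"ty":-34,"tz":4.5,"wx":0,"wy":0,"wz":-0.26,"gripper":1},
    {"tx":164,"ty":-34,"tz":4.5,"wx":0,"wy":0,"wz":-0.26,"gripper":1},
    {"tx":164,"ty":-34,"tz":4.5,"wx":0,"wy":0,"wz":-0.26,"gripper":1},
    {"tx":164,"ty":-34,"tz":4.5,"wx":0,"wy":0,"wz":-0.26,"gripper":1},
  ],
)

```text
time: 2.4
position: [0.4726, -0.1386, 0.2097]
tool_rot: [-2.604, -1.755, -0.007]
ft_force: [-0.7, 1.4, 0.4]
grip_width: 1.001
grip_force: 0.0
```

jog_arm(
  increments=[
    {"tx":167.5,"ty":9,"tz":4.5,"wx":0,"wy":0,"wz":-0.26,"gripper":1},
    {"tx":167.5,"ty":9,"tz":4.5,"wx":0,"wy":0,"wz":-0.26,"gripper":1},
    {"tx":167.5,"ty":9,"tz":4.5,"wx":0,"wy":0,"wz":-0.26,"gripper":1},
    {"tx":167.5,"ty":9,"tz":4.5,"wx":0,"wy":0,"wz":-0.26,"gripper":1},
    {"tx":167.5,"ty":9,"tz":4.5,"wx":0,"wy":0,"wz":-0.26,"gripper":1},
  ],
)

```text
time: 2.82
position: [0.5442, 0.0128, 0.205]
tool_rot: [-2.354, -2.076, -0.009]
ft_force: [-1.1, 0.4, 1.1]
grip_width: 1.004
grip_force: 0.0
```

jog_arm(
  increments=[
    {"tx":159.5,"ty":52,"tz":4.5,"wx":0,"wy":0,"wz":-0.26,"gripper":1},
    {"tx":159.5,"ty":52,"tz":4.5,"wx":0,"wy":0,"wz":-0.26,"gripper":1},
    {"tx":159.5,"ty":52,"tz":4.5,"wx":0,"wy":0,"wz":-0.26,"gripper":1},
    {"tx":159.5,"ty":52,"tz":4.5,"wx":0,"wy":0,"wz":-0.26,"gripper":1},
    {"tx":159.5,"ty":52,"tz":4.5,"wx":0,"wy":0,"wz":-0.26,"gripper":1},
  ],
)

```text
time: 3.23
position: [0.6156, 0.1637, 0.199]
tool_rot: [-2.065, -2.36, -0.008]
ft_force: [-1.4, 0.8, -0.2]
grip_width: 1.003
grip_force: 0.0
```

```bash
python3 - <<'E'
from h import *
s=ctrl.get_state(); print(s["time"],s["position"],s["tool_rot"],s["joint_positions"],s["ft_force"])
plan([(*press(P,(.05,.022,.053)),P[2])])
E
```

```text
3.2333 [0.61561345 0.16374017 0.19900281] [-2.06463291 -2.35993942 -0.00826825] [ 0.2838047   0.39779372 -0.75433445  1.49846023  0.26744972  1.35136163
 -0.35575416] [-1.37924373  0.83251872 -0.18417518]
  t [ -7.1  -2.  146. ] w [ 0.    -0.008  0.008]
->  [0.6145 0.1576 0.053  0.1248]
```

jog_arm(
  increments=[
    {"tx":0,"ty":0,"tz":30,"wx":0,"wy":0,"wz":0,"gripper":1},
    {"tx":0,"ty":0,"tz":60,"wx":0,"wy":0,"wz":0,"gripper":1},
    {"tx":0,"ty":0,"tz":75,"wx":0,"wy":0,"wz":0,"gripper":1},
    {"tx":0,"ty":0,"tz":80,"wx":0,"wy":0,"wz":0,"gripper":1},
    {"tx":0,"ty":0,"tz":80,"wx":0,"wy":0,"wz":0,"gripper":1},
  ],
)

```text
time: 3.65
position: [0.6147, 0.1529, 0.1185]
tool_rot: [-2.08, -2.352, 0.004]
ft_force: [-0.4, 0.6, 0.8]
grip_width: 0.998
grip_force: 0.0
```

```bash
python3 - <<'E'
from h import *
plan([(*press(P,(.05,.022,.053)),P[2])])
s=ctrl.get_state(); print(s["time"],s["position"],s["tool_rot"])
im=cam("top");c=im["color"]; cv2.imwrite("pics/c1.png",np.clip(cv2.resize(c[115:230,160:310],None,fx=5,fy=5,interpolation=cv2.INTER_CUBIC)*1.6,0,255).astype(np.uint8))
im=cam("side");c=im["color"]; cv2.imwrite("pics/s1.png",np.clip(cv2.resize(c[110:230,180:340],None,fx=5,fy=5,interpolation=cv2.INTER_CUBIC)*1.4,0,255).astype(np.uint8))
E
```

```text
t [ 4.7  0.6 65.5] w [-0.003  0.    -0.002]
->  [0.6145 0.1576 0.053  0.1248]
3.65 [0.61465667 0.15285178 0.11848622] [-2.08002772 -2.35211315  0.00396202]
```

View pics/s1.png

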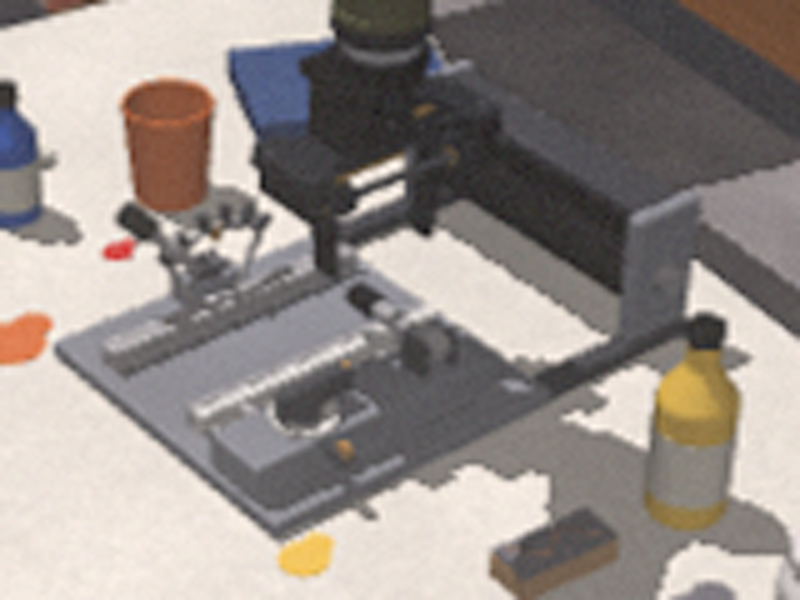

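jog_arm(
  increments=[
    {"tx":2,"ty":0,"tz":20,"wx":0,"wy":0,"wz":0,"gripper":1},
    {"tx":3,"ty":0,"tz":40,"wx":0,"wy":0,"wz":0,"gripper":1},
    {"tx":3,"ty":0,"tz":60,"wx":0,"wy":0,"wz":0,"gripper":1},
    {"tx":3,"ty":0,"tz":65,"wx":0,"wy":0,"wz":0,"gripper":1},
    {"tx":3,"ty":0,"tz":65,"wx":0,"wy":0,"wz":0,"gripper":1},
  ],
  grip_force=10,
)

```text
time: 4.17
position: [0.6149, 0.1566, 0.0549]
tool_rot: [-2.081, -2.353, 0.001]
ft_force: [-0.1, -0.4, 0.2]
grip_width: 1.001
grip_force: 0.0
```

jog_arm(
  increments=[
    {"tx":0,"ty":0,"tz":0,"wx":0,"wy":0,"wz":0,"gripper":0},
    {"tx":0,"ty":0,"tz":0,"wx":0,"wy":0,"wz":0,"gripper":0},
    {"tx":0,"ty":0,"tz":0,"wx":0,"wy":0,"wz":0,"gripper":0},
    {"tx":0,"ty":0,"tz":0,"wx":0,"wy":0,"wz":0,"gripper":0},
    {"tx":0,"ty":0,"tz":0,"wx":0,"wy":0,"wz":0,"gripper":0},
  ],
  grip_force=10,
)

```text
time: 4.58
position: [0.6156, 0.1571, 0.0558]
tool_rot: [2.08, 2.353, 0.001]
ft_force: [-0.9, -0.8, -0.1]
grip_width: 0.706
grip_force: 0.0
```

jog_arm(
  increments=[
    {"tx":0,"ty":0,"tz":0,"wx":0,"wy":0,"wz":0,"gripper":0},
    {"tx":0,"ty":0,"tz":0,"wx":0,"wy":0,"wz":0,"gripper":0},
    {"tx":0,"ty":0,"tz":0,"wx":0,"wy":0,"wz":0,"gripper":0},
    {"tx":0,"ty":0,"tz":0,"wx":0,"wy":0,"wz":0,"gripper":0},
    {"tx":0,"ty":0,"tz":0,"wx":0,"wy":0,"wz":0,"gripper":0},
  ],
  grip_force=10,
)

```text
time: 5.0
position: [0.6151, 0.157, 0.055]
tool_rot: [-2.081, -2.354, 0.0]
ft_force: [0.1, 0.1, -0.4]
grip_width: 0.323
grip_force: 0.0
```

jog_arm(
  increments=[
    {"tx":0,"ty":0,"tz":0,"wx":0,"wy":0,"wz":0,"gripper":0},
    {"tx":0,"ty":0,"tz":0,"wx":0,"wy":0,"wz":0,"gripper":0},
    {"tx":0,"ty":0,"tz":0,"wx":0,"wy":0,"wz":0,"gripper":0},
    {"tx":0,"ty":0,"tz":0,"wx":0,"wy":0,"wz":0,"gripper":0},
    {"tx":0,"ty":0,"tz":0,"wx":0,"wy":0,"wz":0,"gripper":0},
  ],
)

```text
time: 5.42
position: [0.6146, 0.1568, 0.0548]
tool_rot: [-2.08, -2.354, 0.002]
ft_force: [-2.6, -0.4, -0.1]
grip_width: 0.209
grip_force: 10.0
```

jog_arm(
  increments=[
    {"tx":-1,"ty":0,"tz":-13,"wx":0,"wy":0,"wz":0,"gripper":0},
    {"tx":-5,"ty":0,"tz":-26,"wx":0,"wy":0,"wz":0,"gripper":0},
    {"tx":-10.5,"ty":0,"tz":-38,"wx":0,"wy":0,"wz":0,"gripper":0},
    {"tx":-18.5,"ty":0,"tz":-49,"wx":0,"wy":0,"wz":0,"gripper":0},
    {"tx":-28,"ty":0,"tz":-58,"wx":0,"wy":0,"wz":0,"gripper":0},
  ],
)

```text
time: 5.83
position: [0.6182, 0.1296, 0.1148]
tool_rot: [-2.079, -2.354, -0.001]
ft_force: [-2.7, 1.8, -3.1]
grip_width: 0.202
grip_force: 10.0
```

Width 0.209×87 = 18 mm, so it holds the pad. Carrying on with the arc.

jog_arm(
  increments=[
    {"tx":-11,"ty":0,"tz":-7,"wx":0,"wy":0,"wz":0,"gripper":0},
    {"tx":-23.5,"ty":0,"tz":-12.5,"wx":0,"wy":0,"wz":0,"gripper":0},
    {"tx":-36,"ty":0,"tz":-15.5,"wx":0,"wy":0,"wz":0,"gripper":0},
    {"tx":-49.5,"ty":0,"tz":-16,"wx":0,"wy":0,"wz":0,"gripper":0},
    {"tx":-63,"ty":0,"tz":-14,"wx":0,"wy":0,"wz":0,"gripper":0},
  ],
)

```text
time: 6.25
position: [0.6275, 0.0658, 0.1292]
tool_rot: [2.079, 2.352, 0.003]
ft_force: [-3.3, 2.4, 4.6]
grip_width: 0.203
grip_force: 10.0
```

jog_arm(
  increments=[
    {"tx":-12.5,"ty":0,"tz":4,"wx":0,"wy":0,"wz":0,"gripper":0},
    {"tx":-24.5,"ty":0,"tz":10.5,"wx":0,"wy":0,"wz":0,"gripper":0},
    {"tx":-34.5,"ty":0,"tz":19,"wx":0,"wy":0,"wz":0,"gripper":0},
    {"tx":-43.5,"ty":0,"tz":29,"wx":0,"wy":0,"wz":0,"gripper":0},
    {"tx":-51,"ty":0,"tz":42,"wx":0,"wy":0,"wz":0,"gripper":0},
  ],
)

```text
time: 6.67
position: [0.6338, 0.0125, 0.0849]
tool_rot: [2.081, 2.349, -0.001]
ft_force: [-0.7, -1.3, 2.1]
grip_width: 0.201
grip_force: 10.0
```

jog_arm(
  increments=[
    {"tx":0,"ty":0,"tz":2,"wx":0,"wy":0,"wz":0,"gripper":0},
    {"tx":-1,"ty":0,"tz":3,"wx":0,"wy":0,"wz":0,"gripper":0},
    {"tx":-1,"ty":0,"tz":3,"wx":0,"wy":0,"wz":0,"gripper":0},
    {"tx":-1,"ty":0,"tz":3,"wx":0,"wy":0,"wz":0,"gripper":0},
    {"tx":-1,"ty":0,"tz":3,"wx":0,"wy":0,"wz":0,"gripper":0},
  ],
)

```text
time: 7.08
position: [0.634, 0.0117, 0.0819]
tool_rot: [2.08, 2.349, -0.002]
ft_force: [1.2, -4.8, 4.7]
grip_width: 0.207
grip_force: 10.0
```

```bash
python3 - <<'E'
from h import *
s=ctrl.get_state(); p=s["position"]; c,q=np.cos(P[2]),np.sin(P[2]); d=p-np.array([P[0],P[1],0])
l=np.array([c*d[0]+q*d[1],-q*d[0]+c*d[1],d[2]+.019]); print(l,"lever",np.degrees(np.arctan2(l[2]-.07,l[1]+.055)),np.hypot(l[2]-.07,l[1]+.055),s["grip_width"])
E
```

```text
[ 0.05121803 -0.12512299  0.10090467] lever 156.2159058232387 0.07663114618584134 0.20689111197074217
```

jog_arm(
  increments=[
    {"tx":0,"ty":0,"tz":3,"wx":0,"wy":0,"wz":0,"gripper":0},
    {"tx":0,"ty":0,"tz":4,"wx":0,"wy":0,"wz":0,"gripper":0},
    {"tx":0,"ty":0,"tz":4,"wx":0,"wy":0,"wz":0,"gripper":0},
    {"tx":0,"ty":0,"tz":0,"wx":0,"wy":0,"wz":0,"gripper":1},
    {"tx":0,"ty":0,"tz":0,"wx":0,"wy":0,"wz":0,"gripper":1},
  ],
)

```text
time: 7.5
position: [0.6328, 0.0154, 0.0818]
tool_rot: [-2.081, -2.353, -0.001]
ft_force: [0.5, 0.7, -0.1]
grip_width: 0.285
grip_force: 0.0
```

jog_arm(
  increments=[
    {"tx":0,"ty":0,"tz":0,"wx":0,"wy":0,"wz":0,"gripper":1},
    {"tx":0,"ty":0,"tz":0,"wx":0,"wy":0,"wz":0,"gripper":1},
    {"tx":0,"ty":0,"tz":-20,"wx":0,"wy":0,"wz":0,"gripper":1},
    {"tx":0,"ty":0,"tz":-60,"wx":0,"wy":0,"wz":0,"gripper":1},
    {"tx":0,"ty":0,"tz":-100,"wx":0,"wy":0,"wz":0,"gripper":1},
  ],
)

```text
time: 7.92
position: [0.6309, 0.0154, 0.1806]
tool_rot: [-2.077, -2.351, 0.004]
ft_force: [1.6, 0.3, 0.7]
grip_width: 0.651
grip_force: 0.0
```

```bash
python3 - <<'E'
from h import *
s=ctrl.get_state(); print(s["time"],s["position"],s["grip_width"])
im=cam("top"); c=im["color"]
for t in("block_a","paint_bottle","gesso_jar","cam_lever"):
    print(t,[(np.round(d["bbox"]).tolist(),round(d["conf"],2)) for d in vision.spot_in("top",t)][:4])
a=cv2.resize(c[115:230,160:310],None,fx=4,fy=4,interpolation=cv2.INTER_CUBIC)
print(np.round(ray(im,300,127,0),3))
s2=cam("side"); print("side",[(np.round(d["bbox"]).tolist(),round(d["conf"],2)) for d in vision.spot_in("side","block_a")][:4])
b1,b2=(.603,-.1245),(.4565,-.2264)
for b in(b1,b2): print(proj(s2,(*b,.0125)))
a2=cv2.resize(s2["color"][140:320,230:370],None,fx=3,fy=3)[:460]
o=np.zeros((560,800,3),np.uint8); o[:460,:600]=a; 
cv2.imwrite("pics/c2.png",np.clip(o*1.6,0,255).astype(np.uint8))
cv2.imwrite("pics/s2.png",np.clip(cv2.resize(s2["color"][100:330,200:400],None,fx=2.5,fy=2.5)*1.4,0,255).astype(np.uint8))
plan([(*b1,.20,np.radians(-89)),(*b1,.06,np.radians(-89)),(*b1,.004,np.radians(-89))])
E
```

```text
7.9167 [0.63092535 0.0153938  0.18060343] 0.6505022317602289
block_a [([324.0, 189.0, 341.0, 214.0], 0.91), ([387.0, 218.0, 413.0, 240.0], 0.75), ([353.0, 164.0, 374.0, 181.0], 0.68), ([299.0, 148.0, 307.0, 161.0], 0.61)]
paint_bottle [([292.0, 106.0, 310.0, 133.0], 0.88)]
gesso_jar [([342.0, 114.0, 370.0, 142.0], 0.9)]
cam_lever [([155.0, 72.0, 263.0, 219.0], 0.48), ([237.0, 147.0, 250.0, 154.0], 0.38), ([330.0, 237.0, 384.0, 270.0], 0.36)]
[ 0.726 -0.122  0.   ]
side [([280.0, 214.0, 302.0, 228.0], 0.66), ([278.0, 297.0, 308.0, 317.0], 0.66), ([256.0, 244.0, 290.0, 263.0], 0.54), ([191.0, 124.0, 319.0, 216.0], 0.21)]
[290.72735784 221.00952577]
[272.82939479 251.70293413]
  t [-45.  -15.2  -6.7] w [-0.001  0.001  0.559]
  t [-46.1  11.   -6.7] w [-0.001  0.001  0.559]
  t [-33.3  33.8  -6.7] w [-0.001  0.001  0.559]
->  [ 0.603  -0.1245  0.2    -1.5533]
  t [ -0.   0. 140.] w [ 0.  0. -0.]
->  [ 0.603  -0.1245  0.06   -1.5533]
  t [ 0. -0. 56.] w [ 0.  0. -0.]
->  [ 0.603  -0.1245  0.004  -1.5533]
```

View pics/s2.png

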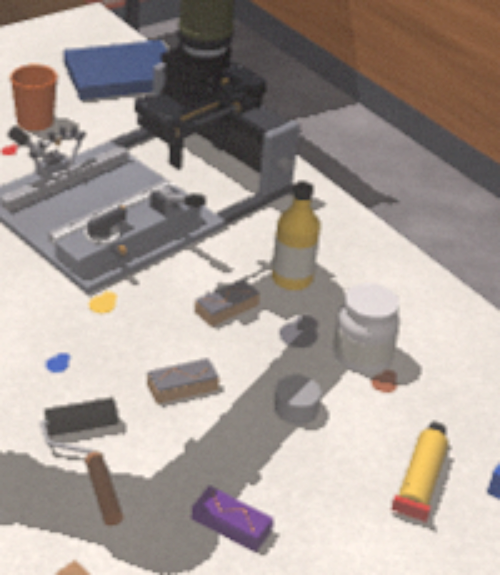

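The side view shows the lever folded back open at about (190,200). The two wooden blocks are at (228,300) and (183,380), and the purple look-alike is at (232,517). Both blocks match my estimates.

jog_arm(
  increments=[
    {"tx":-9,"ty":-3,"tz":-7,"wx":0,"wy":0,"wz":0.112,"gripper":1},
    {"tx":-18,"ty":-6,"tz":-7,"wx":0,"wy":0,"wz":0.224,"gripper":1},
    {"tx":-27,"ty":-9,"tz":-7,"wx":0,"wy":0,"wz":0.335,"gripper":1},
    {"tx":-36,"ty":-12,"tz":-7,"wx":0,"wy":0,"wz":0.447,"gripper":1},
    {"tx":-45,"ty":-15,"tz":-7,"wx":0,"wy":0,"wz":0.559,"gripper":1},
  ],
)

```text
time: 8.68
position: [0.6222, -0.0319, 0.187]
tool_rot: [-2.652, -1.68, 0.004]
ft_force: [0.1, -0.9, 0.5]
grip_width: 0.999
grip_force: 0.0
```

jog_arm(
  increments=[
    {"tx":-9,"ty":2,"tz":-7,"wx":0,"wy":0,"wz":0.112,"gripper":1},
    {"tx":-18,"ty":4,"tz":-7,"wx":0,"wy":0,"wz":0.224,"gripper":1},
    {"tx":-27,"ty":6,"tz":-7,"wx":0,"wy":0,"wz":0.335,"gripper":1},
    {"tx":-36,"ty":8,"tz":-7,"wx":0,"wy":0,"wz":0.447,"gripper":1},
    {"tx":-46,"ty":11,"tz":-7,"wx":0,"wy":0,"wz":0.559,"gripper":1},
  ],
)

```text
time: 9.1
position: [0.6127, -0.0778, 0.194]
tool_rot: [-3.013, -0.884, 0.004]
ft_force: [0.2, 0.3, -0.2]
grip_width: 0.999
grip_force: 0.0
```

jog_arm(
  increments=[
    {"tx":-7,"ty":7,"tz":-7,"wx":0,"wy":0,"wz":0.112,"gripper":1},
    {"tx":-14,"ty":14,"tz":-7,"wx":0,"wy":0,"wz":0.224,"gripper":1},
    {"tx":-20,"ty":21,"tz":-7,"wx":0,"wy":0,"wz":0.335,"gripper":1},
    {"tx":-27,"ty":27,"tz":-7,"wx":0,"wy":0,"wz":0.447,"gripper":1},
    {"tx":-33,"ty":34,"tz":-7,"wx":0,"wy":0,"wz":0.559,"gripper":1},
  ],
)

```text
time: 9.52
position: [0.6035, -0.1246, 0.201]
tool_rot: [-3.141, -0.018, 0.005]
ft_force: [0.3, 0.7, 0.3]
grip_width: 1.002
grip_force: 0.0
```

jog_arm(
  increments=[
    {"tx":0,"ty":0,"tz":35,"wx":0,"wy":0,"wz":0,"gripper":1},
    {"tx":0,"ty":0,"tz":70,"wx":0,"wy":0,"wz":0,"gripper":1},
    {"tx":0,"ty":0,"tz":100,"wx":0,"wy":0,"wz":0,"gripper":1},
    {"tx":0,"ty":0,"tz":130,"wx":0,"wy":0,"wz":0,"gripper":1},
    {"tx":0,"ty":0,"tz":140,"wx":0,"wy":0,"wz":0,"gripper":1},
  ],
)

```text
time: 9.93
position: [0.5999, -0.1236, 0.0563]
tool_rot: [-3.139, -0.027, 0.016]
ft_force: [-1.3, 0.6, -0.8]
grip_width: 1.0
grip_force: 0.0
```

```bash
python3 - <<'E'
from h import *
s=ctrl.get_state(); print(s["time"],s["position"],s["joint_positions"])
plan([(.603,-.1245,.004,np.radians(-89))])
vision.get_image("side");print([(np.round(d["bbox"]).tolist(),round(d["conf"],2)) for d in vision.spot_in("side","block_a")][:4])
E
```

```text
9.9333 [ 0.59993327 -0.12359003  0.05630579] [ 0.48047793  0.41029001 -0.39253066  1.7084834   0.17369413  1.06824191
 -1.52219221]
  t [ 3.6  1.1 52.3] w [-0.003  0.01  -0.001]
->  [ 0.603  -0.1245  0.004  -1.5533]
[([259.0, 246.0, 288.0, 261.0], 0.79), ([280.0, 213.0, 296.0, 228.0], 0.76), ([278.0, 294.0, 307.0, 318.0], 0.6), ([191.0, 125.0, 319.0, 217.0], 0.55)]
```

jog_arm(
  increments=[
    {"tx":1,"ty":0,"tz":20,"wx":0,"wy":0,"wz":0,"gripper":1},
    {"tx":1,"ty":0,"tz":40,"wx":0,"wy":0,"wz":0,"gripper":1},
    {"tx":1,"ty":0,"tz":50,"wx":0,"wy":0,"wz":0,"gripper":1},
    {"tx":1,"ty":0,"tz":54,"wx":0,"wy":0,"wz":0,"gripper":1},
    {"tx":1,"ty":0,"tz":54,"wx":0,"wy":0,"wz":0,"gripper":0.6},
  ],
)

```text
time: 10.45
position: [0.6057, -0.1243, 0.0092]
tool_rot: [-3.141, -0.026, 0.0]
ft_force: [0.1, -0.1, 0.3]
grip_width: 0.974
grip_force: 0.0
```

jog_arm(
  increments=[
    {"tx":0,"ty":0,"tz":0,"wx":0,"wy":0,"wz":0,"gripper":0.3},
    {"tx":0,"ty":0,"tz":0,"wx":0,"wy":0,"wz":0,"gripper":0.3},
    {"tx":0,"ty":0,"tz":0,"wx":0,"wy":0,"wz":0,"gripper":0.3},
    {"tx":0,"ty":0,"tz":0,"wx":0,"wy":0,"wz":0,"gripper":0.3},
    {"tx":0,"ty":0,"tz":0,"wx":0,"wy":0,"wz":0,"gripper":0.3},
  ],
  grip_force=30,
)

```text
time: 10.87
position: [0.606, -0.1244, 0.0097]
tool_rot: [3.141, 0.026, 0.001]
ft_force: [0.1, 0.8, 0.8]
grip_width: 0.63
grip_force: 0.0
```

jog_arm(
  increments=[
    {"tx":0,"ty":0,"tz":0,"wx":0,"wy":0,"wz":0,"gripper":0.3},
    {"tx":0,"ty":0,"tz":0,"wx":0,"wy":0,"wz":0,"gripper":0.3},
    {"tx":0,"ty":0,"tz":0,"wx":0,"wy":0,"wz":0,"gripper":0.3},
    {"tx":0,"ty":0,"tz":0,"wx":0,"wy":0,"wz":0,"gripper":0.3},
    {"tx":0,"ty":0,"tz":0,"wx":0,"wy":0,"wz":0,"gripper":0.3},
  ],
  grip_force=30,
)

```text
time: 11.28
position: [0.6059, -0.1238, 0.0093]
tool_rot: [-3.141, -0.027, -0.001]
ft_force: [-0.2, 1.1, 2.4]
grip_width: 0.458
grip_force: 30.0
```

```bash
python3 - <<'E'
from h import *
s=ctrl.get_state(); print(s["time"],s["position"],s["tool_rot"],s["grip_width"],s["grip_force"])
t=(.04,.077); th=P[2]; p=s["position"]
plan([(p[0],p[1],.15,np.radians(-89)),(*press(P,(*t,.15)),th),(*press(P,(*t,.06)),th),(*press(P,(*t,.022)),th)],maxa=.59)
E
```

```text
11.2833 [ 0.60591416 -0.12381872  0.00927965] [-3.14115612e+00 -2.67706993e-02 -5.86009535e-04] 0.45762785585504934 29.951050579547882
  t [ 1.000e-01 -0.000e+00 -1.407e+02] w [-0. -0. -0.]
->  [ 0.6059 -0.1238  0.15   -1.5533]
  t [  -0.8 -111.6   -0. ] w [ 0.     0.    -0.559]
  t [ 58.6 -95.   -0. ] w [ 0.     0.    -0.559]
  t [100.  -49.5  -0. ] w [ 0.     0.    -0.559]
->  [0.5977 0.2109 0.15   0.1248]
  t [-0. -0. 90.] w [-0.  0.  0.]
->  [0.5977 0.2109 0.06   0.1248]
  t [-0. -0. 38.] w [ 0. -0.  0.]
->  [0.5977 0.2109 0.022  0.1248]
```

jog_arm(
  increments=[
    {"tx":0,"ty":0,"tz":-15,"wx":0,"wy":0,"wz":0,"gripper":0.3},
    {"tx":0,"ty":0,"tz":-50,"wx":0,"wy":0,"wz":0,"gripper":0.3},
    {"tx":0,"ty":0,"tz":-90,"wx":0,"wy":0,"wz":0,"gripper":0.3},
    {"tx":0,"ty":0,"tz":-125,"wx":0,"wy":0,"wz":0,"gripper":0.3},
    {"tx":0,"ty":0,"tz":-150,"wx":0,"wy":0,"wz":0,"gripper":0.3},
  ],
)

```text
time: 11.7
position: [0.6065, -0.1248, 0.1623]
tool_rot: [3.14, 0.026, 0.005]
ft_force: [0.8, -0.4, -1.0]
grip_width: 0.455
grip_force: 30.0
```

jog_arm(
  increments=[
    {"tx":0,"ty":-22,"tz":0,"wx":0,"wy":0,"wz":-0.112,"gripper":0.3},
    {"tx":0,"ty":-45,"tz":0,"wx":0,"wy":0,"wz":-0.224,"gripper":0.3},
    {"tx":0,"ty":-67,"tz":0,"wx":0,"wy":0,"wz":-0.335,"gripper":0.3},
    {"tx":0,"ty":-90,"tz":0,"wx":0,"wy":0,"wz":-0.447,"gripper":0.3},
    {"tx":-1,"ty":-112,"tz":0,"wx":0,"wy":0,"wz":-0.559,"gripper":0.3},
  ],
)

```text
time: 12.12
position: [0.6023, -0.0116, 0.1585]
tool_rot: [3.01, 0.9, -0.001]
ft_force: [-0.4, -0.6, -1.0]
grip_width: 0.456
grip_force: 29.9
```

jog_arm(
  increments=[
    {"tx":12,"ty":-19,"tz":0,"wx":0,"wy":0,"wz":-0.112,"gripper":0.3},
    {"tx":24,"ty":-38,"tz":0,"wx":0,"wy":0,"wz":-0.224,"gripper":0.3},
    {"tx":35,"ty":-57,"tz":0,"wx":0,"wy":0,"wz":-0.335,"gripper":0.3},
    {"tx":47,"ty":-76,"tz":0,"wx":0,"wy":0,"wz":-0.447,"gripper":0.3},
    {"tx":58.5,"ty":-95,"tz":0,"wx":0,"wy":0,"wz":-0.559,"gripper":0.3},
  ],
)

```text
time: 12.53
position: [0.5998, 0.0996, 0.1585]
tool_rot: [2.645, 1.695, -0.002]
ft_force: [0.3, 0.6, -1.1]
grip_width: 0.451
grip_force: 29.9
```

jog_arm(
  increments=[
    {"tx":25,"ty":-12,"tz":0,"wx":0,"wy":0,"wz":-0.14,"gripper":0.3},
    {"tx":50,"ty":-25,"tz":0,"wx":0,"wy":0,"wz":-0.28,"gripper":0.3},
    {"tx":75,"ty":-37,"tz":0,"wx":0,"wy":0,"wz":-0.42,"gripper":0.3},
    {"tx":95,"ty":-46,"tz":0,"wx":0,"wy":0,"wz":-0.54,"gripper":0.3},
    {"tx":101,"ty":-49.5,"tz":0,"wx":0,"wy":0,"wz":-0.559,"gripper":0.3},
  ],
)

```text
time: 12.95
position: [0.5965, 0.2165, 0.1587]
tool_rot: [-2.066, -2.363, -0.002]
ft_force: [-0.9, 0.9, -1.2]
grip_width: 0.46
grip_force: 30.0
```

jog_arm(
  increments=[
    {"tx":0,"ty":0,"tz":20,"wx":0,"wy":0,"wz":0,"gripper":0.3},
    {"tx":0,"ty":0,"tz":45,"wx":0,"wy":0,"wz":0,"gripper":0.3},
    {"tx":0,"ty":0,"tz":65,"wx":0,"wy":0,"wz":0,"gripper":0.3},
    {"tx":0,"ty":0,"tz":75,"wx":0,"wy":0,"wz":0,"gripper":0.3},
    {"tx":0,"ty":0,"tz":75,"wx":0,"wy":0,"wz":0,"gripper":0.3},
  ],
)

```text
time: 13.37
position: [0.596, 0.2102, 0.0808]
tool_rot: [-2.079, -2.352, 0.008]
ft_force: [-0.3, -1.4, -1.0]
grip_width: 0.454
grip_force: 30.0
```

```bash
python3 - <<'E'
from h import *
s=ctrl.get_state(); print(s["time"],s["position"],s["grip_width"],s["grip_force"])
plan([(*press(P,(.04,.078,.026)),P[2])])
im=cam("side");cv2.imwrite("pics/s3.png",np.clip(cv2.resize(im["color"][110:280,190:340],None,fx=3.5,fy=3.5)*1.4,0,255).astype(np.uint8))
E
```

```text
13.3667 [0.59600553 0.21023256 0.08076421] 0.4536350673527017 29.951456487178802
  t [ 1.5  2.1 54.8] w [-0.006  0.001 -0.002]
->  [0.5976 0.2119 0.026  0.1248]
```

View pics/s3.png

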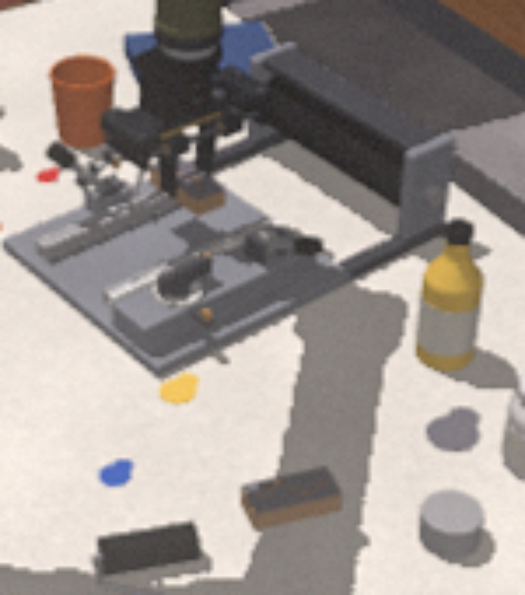

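The block is held squarely over the bed at (195,190), with the lever lying back at (300,240).

jog_arm(
  increments=[
    {"tx":1,"ty":1,"tz":20,"wx":0,"wy":0,"wz":0,"gripper":0.3},
    {"tx":1,"ty":1,"tz":38,"wx":0,"wy":0,"wz":0,"gripper":0.3},
    {"tx":1,"ty":1,"tz":48,"wx":0,"wy":0,"wz":0,"gripper":0.3},
    {"tx":1,"ty":1,"tz":53,"wx":0,"wy":0,"wz":0,"gripper":0.3},
    {"tx":1,"ty":1,"tz":55,"wx":0,"wy":0,"wz":0,"gripper":0.3},
  ],
)

```text
time: 13.83
position: [0.599, 0.2127, 0.0291]
tool_rot: [2.081, 2.354, -0.0]
ft_force: [-0.4, -0.0, -0.6]
grip_width: 0.457
grip_force: 30.0
```

jog_arm(
  increments=[
    {"tx":0,"ty":0,"tz":1,"wx":0,"wy":0,"wz":0,"gripper":0.3},
    {"tx":0,"ty":0,"tz":1,"wx":0,"wy":0,"wz":0,"gripper":0.3},
    {"tx":0,"ty":0,"tz":1,"wx":0,"wy":0,"wz":0,"gripper":0.3},
    {"tx":0,"ty":0,"tz":1,"wx":0,"wy":0,"wz":0,"gripper":0.3},
    {"tx":0,"ty":0,"tz":1,"wx":0,"wy":0,"wz":0,"gripper":0.3},
  ],
)

```text
time: 14.25
position: [0.5991, 0.2129, 0.0286]
tool_rot: [2.08, 2.353, 0.001]
ft_force: [0.5, -0.8, -2.1]
grip_width: 0.457
grip_force: 30.0
```

jog_arm(
  increments=[
    {"tx":0,"ty":0,"tz":2,"wx":0,"wy":0,"wz":0,"gripper":0.3},
    {"tx":0,"ty":0,"tz":3,"wx":0,"wy":0,"wz":0,"gripper":0.3},
    {"tx":0,"ty":0,"tz":4,"wx":0,"wy":0,"wz":0,"gripper":0.3},
    {"tx":0,"ty":0,"tz":4.5,"wx":0,"wy":0,"wz":0,"gripper":0.3},
    {"tx":0,"ty":0,"tz":4.5,"wx":0,"wy":0,"wz":0,"gripper":0.3},
  ],
)

```text
time: 14.67
position: [0.5988, 0.2127, 0.0243]
tool_rot: [2.081, 2.353, -0.001]
ft_force: [-1.3, -1.6, 4.1]
grip_width: 0.455
grip_force: 30.0
```

jog_arm(
  increments=[
    {"tx":0,"ty":0,"tz":0,"wx":0,"wy":0,"wz":0,"gripper":1},
    {"tx":0,"ty":0,"tz":0,"wx":0,"wy":0,"wz":0,"gripper":1},
    {"tx":0,"ty":0,"tz":0,"wx":0,"wy":0,"wz":0,"gripper":1},
    {"tx":0,"ty":0,"tz":0,"wx":0,"wy":0,"wz":0,"gripper":1},
    {"tx":0,"ty":0,"tz":0,"wx":0,"wy":0,"wz":0,"gripper":1},
  ],
)

```text
time: 15.08
position: [0.5988, 0.2128, 0.0233]
tool_rot: [-2.081, -2.354, 0.0]
ft_force: [0.2, -0.3, 0.8]
grip_width: 0.75
grip_force: 0.0
```

jog_arm(
  increments=[
    {"tx":0,"ty":0,"tz":-30,"wx":0,"wy":0,"wz":0,"gripper":1},
    {"tx":0,"ty":0,"tz":-70,"wx":0,"wy":0,"wz":0,"gripper":1},
    {"tx":0,"ty":0,"tz":-110,"wx":0,"wy":0,"wz":0,"gripper":1},
    {"tx":0,"ty":0,"tz":-140,"wx":0,"wy":0,"wz":0,"gripper":1},
    {"tx":0,"ty":0,"tz":-150,"wx":0,"wy":0,"wz":0,"gripper":1},
  ],
)

```text
time: 15.5
position: [0.6011, 0.2145, 0.1793]
tool_rot: [2.078, 2.351, 0.011]
ft_force: [0.8, 0.9, 0.2]
grip_width: 0.992
grip_force: 0.0
```

```bash
python3 - <<'E'
from h import *
vision.get_image("side");print([(np.round(d["bbox"]).tolist(),round(d["conf"],2)) for d in vision.spot_in("side","block_a")][:4])
b=(.4565,-.2264); ps=np.radians(-101)
print(ctrl.get_state()["position"])
plan([(*b,.17,ps),(*b,.05,ps),(*b,.004,ps)])
E
```

```text
[([277.0, 296.0, 312.0, 318.0], 0.96), ([258.0, 246.0, 288.0, 265.0], 0.84), ([233.0, 163.0, 256.0, 181.0], 0.58)]
[0.60016773 0.21358318 0.17607648]
  t [-104.8  -49.1    1.2] w [ 0.001 -0.001  0.471]
  t [-115.7    3.8    1.4] w [ 0.001 -0.001  0.471]
  t [-101.3   55.9    1.5] w [ 0.001 -0.001  0.471]
  t [-64.9  95.8   1.5] w [ 0.001 -0.001  0.471]
->  [ 0.4565 -0.2264  0.17   -1.7628]
  t [  0.  -0. 120.] w [0. 0. 0.]
->  [ 0.4565 -0.2264  0.05   -1.7628]
  t [ 0.  0. 46.] w [-0.  0.  0.]
->  [ 0.4565 -0.2264  0.004  -1.7628]
```

jog_arm(
  increments=[
    {"tx":-21,"ty":-10,"tz":0,"wx":0,"wy":0,"wz":0.095,"gripper":1},
    {"tx":-42,"ty":-20,"tz":0,"wx":0,"wy":0,"wz":0.19,"gripper":1},
    {"tx":-63,"ty":-30,"tz":0,"wx":0,"wy":0,"wz":0.28,"gripper":1},
    {"tx":-84,"ty":-40,"tz":0,"wx":0,"wy":0,"wz":0.375,"gripper":1},
    {"tx":-105,"ty":-49,"tz":0,"wx":0,"wy":0,"wz":0.471,"gripper":1},
  ],
)

```text
time: 16.02
position: [0.5611, 0.101, 0.1707]
tool_rot: [-2.575, -1.796, 0.006]
ft_force: [-0.3, -0.3, 0.6]
grip_width: 1.002
grip_force: 0.0
```

jog_arm(
  increments=[
    {"tx":-23,"ty":1,"tz":0,"wx":0,"wy":0,"wz":0.095,"gripper":1},
    {"tx":-46,"ty":2,"tz":0,"wx":0,"wy":0,"wz":0.19,"gripper":1},
    {"tx":-69,"ty":3,"tz":0,"wx":0,"wy":0,"wz":0.28,"gripper":1},
    {"tx":-92,"ty":3,"tz":0,"wx":0,"wy":0,"wz":0.375,"gripper":1},
    {"tx":-116,"ty":4,"tz":0,"wx":0,"wy":0,"wz":0.471,"gripper":1},
  ],
)

```text
time: 16.43
position: [0.5252, -0.009, 0.171]
tool_rot: [-2.923, -1.145, 0.006]
ft_force: [1.0, -0.2, 0.1]
grip_width: 0.998
grip_force: 0.0
```

jog_arm(
  increments=[
    {"tx":-20,"ty":11,"tz":0,"wx":0,"wy":0,"wz":0.095,"gripper":1},
    {"tx":-40,"ty":22,"tz":0,"wx":0,"wy":0,"wz":0.19,"gripper":1},
    {"tx":-60,"ty":33,"tz":0,"wx":0,"wy":0,"wz":0.28,"gripper":1},
    {"tx":-80,"ty":45,"tz":0,"wx":0,"wy":0,"wz":0.375,"gripper":1},
    {"tx":-101,"ty":56,"tz":0,"wx":0,"wy":0,"wz":0.471,"gripper":1},
  ],
)

```text
time: 16.85
position: [0.4898, -0.1188, 0.171]
tool_rot: [-3.11, -0.431, 0.005]
ft_force: [0.8, -0.3, 0.3]
grip_width: 0.999
grip_force: 0.0
```

jog_arm(
  increments=[
    {"tx":-15,"ty":22,"tz":0,"wx":0,"wy":0,"wz":0.11,"gripper":1},
    {"tx":-30,"ty":44,"tz":0,"wx":0,"wy":0,"wz":0.22,"gripper":1},
    {"tx":-45,"ty":66,"tz":0,"wx":0,"wy":0,"wz":0.33,"gripper":1},
    {"tx":-58,"ty":86,"tz":0,"wx":0,"wy":0,"wz":0.43,"gripper":1},
    {"tx":-65,"ty":96,"tz":0,"wx":0,"wy":0,"wz":0.471,"gripper":1},
  ],
)

```text
time: 17.27
position: [0.4529, -0.2311, 0.171]
tool_rot: [-3.126, 0.312, 0.007]
ft_force: [0.4, 0.8, -0.2]
grip_width: 1.0
grip_force: 0.0
```

jog_arm(
  increments=[
    {"tx":0,"ty":0,"tz":30,"wx":0,"wy":0,"wz":0,"gripper":1},
    {"tx":0,"ty":0,"tz":65,"wx":0,"wy":0,"wz":0,"gripper":1},
    {"tx":0,"ty":0,"tz":95,"wx":0,"wy":0,"wz":0,"gripper":1},
    {"tx":0,"ty":0,"tz":110,"wx":0,"wy":0,"wz":0,"gripper":1},
    {"tx":0,"ty":0,"tz":110,"wx":0,"wy":0,"wz":0,"gripper":1},
  ],
)

```text
time: 17.68
position: [0.4518, -0.2253, 0.0581]
tool_rot: [-3.123, 0.295, 0.015]
ft_force: [-1.0, 0.3, 0.0]
grip_width: 0.999
grip_force: 0.0
```

```bash
python3 - <<'E'
from h import *
b=(.4565,-.2264); ps=np.radians(-101)
print(ctrl.get_state()["position"])
plan([(*b,.006,ps)])
im=vision.get_image("side");print([(np.round(d["bbox"]).tolist(),round(d["conf"],2)) for d in vision.spot_in("side","block_a")][:4])
a=cv2.resize(im["color"][215:290,225:335],None,fx=3.6,fy=3.6)
im=cam("top");b=cv2.resize(im["color"][115:230,160:270],None,fx=3.6,fy=3.6,interpolation=cv2.INTER_CUBIC)
o=np.zeros((420,800,3),np.uint8); o[:a.shape[0],:a.shape[1]]=a; o[:b.shape[0],400:400+b.shape[1]]=b
cv2.imwrite("pics/m4.png",np.clip(o*1.5,0,255).astype(np.uint8))
E
```

```text
[ 0.45182795 -0.22534246  0.05812688]
  t [ 5.3  0.4 52.1] w [-0.004  0.01   0.004]
->  [ 0.4565 -0.2264  0.006  -1.7628]
[([276.0, 297.0, 308.0, 320.0], 0.7), ([260.0, 247.0, 287.0, 261.0], 0.67), ([235.0, 166.0, 253.0, 178.0], 0.51)]
```

View pics/m4.png

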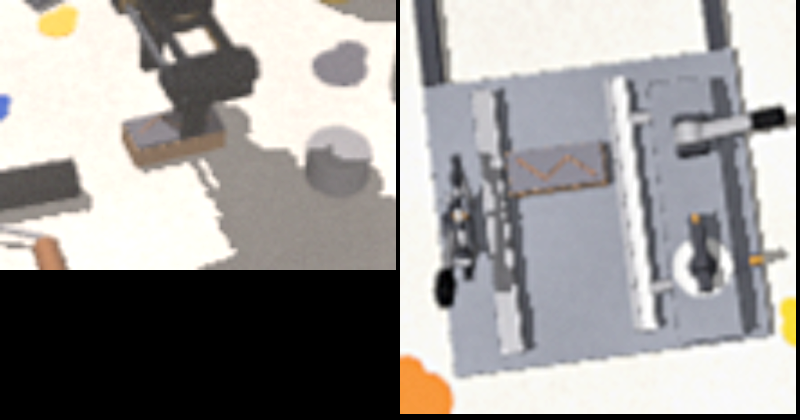

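The block in the press lies well between bar and fence (crop 560,168). The gripper is centred above block 2 (170,130).

jog_arm(
  increments=[
    {"tx":0,"ty":0,"tz":20,"wx":0,"wy":0,"wz":0,"gripper":1},
    {"tx":0,"ty":0,"tz":40,"wx":0,"wy":0,"wz":0,"gripper":1},
    {"tx":0,"ty":0,"tz":50,"wx":0,"wy":0,"wz":0,"gripper":1},
    {"tx":0,"ty":0,"tz":55,"wx":0,"wy":0,"wz":0,"gripper":1},
    {"tx":0,"ty":0,"tz":56,"wx":0,"wy":0,"wz":0,"gripper":0.6},
  ],
)

```text
time: 18.25
position: [0.456, -0.2279, 0.0076]
tool_rot: [-3.127, 0.298, 0.0]
ft_force: [-0.8, 0.5, -0.2]
grip_width: 0.973
grip_force: 0.0
```

jog_arm(
  increments=[
    {"tx":0,"ty":0,"tz":0,"wx":0,"wy":0,"wz":0,"gripper":0.3},
    {"tx":0,"ty":0,"tz":0,"wx":0,"wy":0,"wz":0,"gripper":0.3},
    {"tx":0,"ty":0,"tz":0,"wx":0,"wy":0,"wz":0,"gripper":0.3},
    {"tx":0,"ty":0,"tz":0,"wx":0,"wy":0,"wz":0,"gripper":0.3},
    {"tx":0,"ty":0,"tz":0,"wx":0,"wy":0,"wz":0,"gripper":0.3},
  ],
)

```text
time: 18.67
position: [0.4562, -0.2282, 0.0081]
tool_rot: [3.127, -0.298, 0.001]
ft_force: [0.8, -0.1, 0.6]
grip_width: 0.628
grip_force: 0.0
```

jog_arm(
  increments=[
    {"tx":0,"ty":0,"tz":0,"wx":0,"wy":0,"wz":0,"gripper":0.3},
    {"tx":0,"ty":0,"tz":0,"wx":0,"wy":0,"wz":0,"gripper":0.3},
    {"tx":0,"ty":0,"tz":0,"wx":0,"wy":0,"wz":0,"gripper":0.3},
    {"tx":0,"ty":0,"tz":0,"wx":0,"wy":0,"wz":0,"gripper":0.3},
    {"tx":0,"ty":0,"tz":0,"wx":0,"wy":0,"wz":0,"gripper":0.3},
  ],
)

```text
time: 19.08
position: [0.4559, -0.2278, 0.0077]
tool_rot: [-3.127, 0.298, -0.0]
ft_force: [-0.3, -0.1, 2.0]
grip_width: 0.452
grip_force: 30.0
```

```bash
python3 - <<'E'
from h import *
s=ctrl.get_state(); print(s["time"],s["position"],s["grip_width"],s["grip_force"])
t=(-.04,.078); th=P[2]; p=s["position"]
plan([(p[0],p[1],.16,np.radians(-101)),(*press(P,(*t,.16)),th),(*press(P,(*t,.08)),th)],maxa=.59)
E
```

```text
19.0833 [ 0.45594881 -0.2278205   0.00768747] 0.4516506215270265 29.95867520570755
  t [  -0.    -0.  -152.3] w [-0.     0.     0.002]
->  [ 0.4559 -0.2278  0.16   -1.7628]
  t [  -5.2 -108.4   -0. ] w [ 0.     0.    -0.472]
  t [ 44.6 -99.   -0. ] w [ 0.     0.    -0.472]
  t [ 84.7 -67.8  -0. ] w [ 0.     0.    -0.472]
  t [106.3 -21.9  -0. ] w [ 0.     0.    -0.472]
->  [0.5182 0.2019 0.16   0.1248]
  t [ 0.  0. 80.] w [-0.  0. -0.]
->  [0.5182 0.2019 0.08   0.1248]
```

jog_arm(
  increments=[
    {"tx":0,"ty":0,"tz":-15,"wx":0,"wy":0,"wz":0,"gripper":0.3},
    {"tx":0,"ty":0,"tz":-50,"wx":0,"wy":0,"wz":0,"gripper":0.3},
    {"tx":0,"ty":0,"tz":-90,"wx":0,"wy":0,"wz":0,"gripper":0.3},
    {"tx":0,"ty":0,"tz":-125,"wx":0,"wy":0,"wz":0,"gripper":0.3},
    {"tx":0,"ty":0,"tz":-152,"wx":0,"wy":0,"wz":0,"gripper":0.3},
  ],
)

```text
time: 19.5
position: [0.4565, -0.2283, 0.1624]
tool_rot: [3.126, -0.298, 0.004]
ft_force: [0.5, -1.2, -0.1]
grip_width: 0.456
grip_force: 30.0
```

jog_arm(
  increments=[
    {"tx":-1,"ty":-22,"tz":0,"wx":0,"wy":0,"wz":-0.094,"gripper":0.3},
    {"tx":-2,"ty":-43,"tz":0,"wx":0,"wy":0,"wz":-0.189,"gripper":0.3},
    {"tx":-3,"ty":-65,"tz":0,"wx":0,"wy":0,"wz":-0.283,"gripper":0.3},
    {"tx":-4,"ty":-87,"tz":0,"wx":0,"wy":0,"wz":-0.378,"gripper":0.3},
    {"tx":-5,"ty":-108.5,"tz":0,"wx":0,"wy":0,"wz":-0.472,"gripper":0.3},
  ],
)

```text
time: 19.92
position: [0.4712, -0.1195, 0.1593]
tool_rot: [3.109, 0.448, -0.001]
ft_force: [0.8, 0.4, -1.4]
grip_width: 0.455
grip_force: 30.0
```

jog_arm(
  increments=[
    {"tx":9,"ty":-20,"tz":0,"wx":0,"wy":0,"wz":-0.094,"gripper":0.3},
    {"tx":18,"ty":-40,"tz":0,"wx":0,"wy":0,"wz":-0.189,"gripper":0.3},
    {"tx":27,"ty":-60,"tz":0,"wx":0,"wy":0,"wz":-0.283,"gripper":0.3},
    {"tx":36,"ty":-80,"tz":0,"wx":0,"wy":0,"wz":-0.378,"gripper":0.3},
    {"tx":44.5,"ty":-99,"tz":0,"wx":0,"wy":0,"wz":-0.472,"gripper":0.3},
  ],
)

```text
time: 20.33
position: [0.4865, -0.0119, 0.1592]
tool_rot: [2.918, 1.163, -0.001]
ft_force: [0.8, 0.5, -1.0]
grip_width: 0.458
grip_force: 30.0
```

jog_arm(
  increments=[
    {"tx":17,"ty":-14,"tz":0,"wx":0,"wy":0,"wz":-0.094,"gripper":0.3},
    {"tx":34,"ty":-28,"tz":0,"wx":0,"wy":0,"wz":-0.189,"gripper":0.3},
    {"tx":51,"ty":-41,"tz":0,"wx":0,"wy":0,"wz":-0.283,"gripper":0.3},
    {"tx":68,"ty":-54,"tz":0,"wx":0,"wy":0,"wz":-0.378,"gripper":0.3},
    {"tx":84.5,"ty":-68,"tz":0,"wx":0,"wy":0,"wz":-0.472,"gripper":0.3},
  ],
)

```text
time: 20.75
position: [0.5017, 0.0951, 0.1592]
tool_rot: [2.566, 1.813, -0.001]
ft_force: [-0.4, 0.2, -0.4]
grip_width: 0.455
grip_force: 30.0
```

jog_arm(
  increments=[
    {"tx":26,"ty":-7,"tz":0,"wx":0,"wy":0,"wz":-0.12,"gripper":0.3},
    {"tx":53,"ty":-14,"tz":0,"wx":0,"wy":0,"wz":-0.24,"gripper":0.3},
    {"tx":80,"ty":-21,"tz":0,"wx":0,"wy":0,"wz":-0.36,"gripper":0.3},
    {"tx":100,"ty":-26,"tz":0,"wx":0,"wy":0,"wz":-0.45,"gripper":0.3},
    {"tx":106,"ty":-27,"tz":0,"wx":0,"wy":0,"wz":-0.472,"gripper":0.3},
  ],
)

```text
time: 21.17
position: [0.5113, 0.2077, 0.1594]
tool_rot: [-2.065, -2.365, -0.003]
ft_force: [-0.2, 0.5, -0.8]
grip_width: 0.458
grip_force: 30.0
```

jog_arm(
  increments=[
    {"tx":0,"ty":0,"tz":25,"wx":0,"wy":0,"wz":0,"gripper":0.3},
    {"tx":0,"ty":0,"tz":50,"wx":0,"wy":0,"wz":0,"gripper":0.3},
    {"tx":0,"ty":0,"tz":80,"wx":0,"wy":0,"wz":0,"gripper":0.3},
    {"tx":0,"ty":0,"tz":95,"wx":0,"wy":0,"wz":0,"gripper":0.3},
    {"tx":0,"ty":0,"tz":95,"wx":0,"wy":0,"wz":0,"gripper":0.3},
  ],
)

```text
time: 21.58
position: [0.5093, 0.2006, 0.0604]
tool_rot: [-2.076, -2.353, 0.011]
ft_force: [-0.9, -1.0, -0.9]
grip_width: 0.457
grip_force: 30.0
```

```bash
python3 - <<'E'
from h import *
s=ctrl.get_state(); print(s["time"],s["position"],s["grip_width"],s["grip_force"])
plan([(*press(P,(-.045,.077,.0227)),P[2])])
im=cam("side");cv2.imwrite("pics/s5.png",np.clip(cv2.resize(im["color"][110:230,190:340],None,fx=4,fy=4)*1.4,0,255).astype(np.uint8))
E
```

```text
21.5833 [0.50934825 0.20060611 0.0603749 ] 0.45695187237695767 29.95917946100235
  t [-0.7  4.2 37.6] w [-0.008  0.002  0.   ]
->  [0.5134 0.2003 0.0227 0.1248]
```

View pics/s5.png

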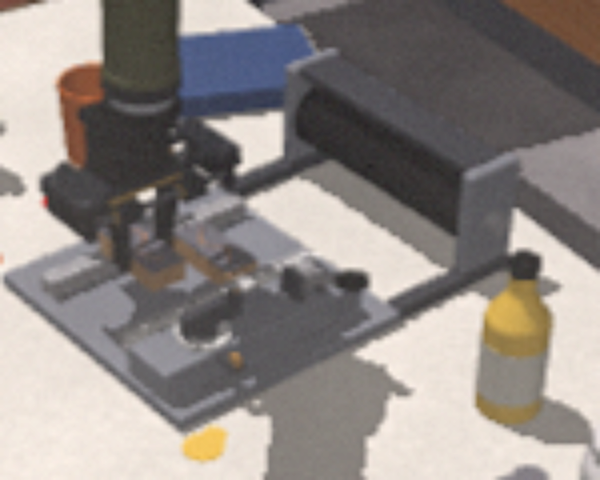

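Block 2 is held at (155,265), and block 1 lies at (215,258) with room between.

jog_arm(
  increments=[
    {"tx":0,"ty":1,"tz":15,"wx":0,"wy":0,"wz":0,"gripper":0.3},
    {"tx":0,"ty":1,"tz":28,"wx":0,"wy":0,"wz":0,"gripper":0.3},
    {"tx":0,"ty":1,"tz":35,"wx":0,"wy":0,"wz":0,"gripper":0.3},
    {"tx":0,"ty":1,"tz":38,"wx":0,"wy":0,"wz":0,"gripper":0.3},
    {"tx":0,"ty":1,"tz":38,"wx":0,"wy":0,"wz":0,"gripper":0.3},
  ],
)

```text
time: 22.05
position: [0.5129, 0.2031, 0.0262]
tool_rot: [-2.076, -2.357, 0.001]
ft_force: [-0.1, 0.1, -0.4]
grip_width: 0.458
grip_force: 30.0
```

jog_arm(
  increments=[
    {"tx":0,"ty":0,"tz":0.5,"wx":0,"wy":0,"wz":0,"gripper":0.3},
    {"tx":0,"ty":0,"tz":1,"wx":0,"wy":0,"wz":0,"gripper":0.3},
    {"tx":0,"ty":0,"tz":1,"wx":0,"wy":0,"wz":0,"gripper":0.3},
    {"tx":0,"ty":0,"tz":1,"wx":0,"wy":0,"wz":0,"gripper":0.3},
    {"tx":0,"ty":0,"tz":1,"wx":0,"wy":0,"wz":0,"gripper":0.3},
  ],
)

```text
time: 22.47
position: [0.5134, 0.2035, 0.0258]
tool_rot: [2.076, 2.358, 0.001]
ft_force: [0.4, -0.3, -2.1]
grip_width: 0.459
grip_force: 30.0
```

jog_arm(
  increments=[
    {"tx":-2,"ty":0,"tz":0,"wx":0,"wy":0,"wz":0,"gripper":0.3},
    {"tx":-4,"ty":0,"tz":0,"wx":0,"wy":0,"wz":0,"gripper":0.3},
    {"tx":-4,"ty":0,"tz":2,"wx":0,"wy":0,"wz":0,"gripper":0.3},
    {"tx":-4,"ty":0,"tz":3.5,"wx":0,"wy":0,"wz":0,"gripper":0.3},
    {"tx":-4,"ty":0,"tz":3.5,"wx":0,"wy":0,"wz":0,"gripper":0.3},
  ],
)

```text
time: 22.88
position: [0.5139, 0.199, 0.0227]
tool_rot: [2.076, 2.357, -0.001]
ft_force: [-2.7, -1.4, 5.6]
grip_width: 0.46
grip_force: 30.0
```

jog_arm(
  increments=[
    {"tx":0,"ty":0,"tz":0,"wx":0,"wy":0,"wz":0,"gripper":0.65},
    {"tx":0,"ty":0,"tz":0,"wx":0,"wy":0,"wz":0,"gripper":0.65},
    {"tx":0,"ty":0,"tz":0,"wx":0,"wy":0,"wz":0,"gripper":0.65},
    {"tx":0,"ty":0,"tz":0,"wx":0,"wy":0,"wz":0,"gripper":0.65},
    {"tx":0,"ty":0,"tz":0,"wx":0,"wy":0,"wz":0,"gripper":0.65},
  ],
)

```text
time: 23.3
position: [0.5136, 0.1995, 0.0219]
tool_rot: [-2.076, -2.358, 0.0]
ft_force: [-0.4, 0.1, -0.0]
grip_width: 0.638
grip_force: 0.0
```

jog_arm(
  increments=[
    {"tx":0,"ty":0,"tz":-30,"wx":0,"wy":0,"wz":0,"gripper":0.65},
    {"tx":0,"ty":0,"tz":-70,"wx":0,"wy":0,"wz":0,"gripper":0.65},
    {"tx":0,"ty":0,"tz":-105,"wx":0,"wy":0,"wz":0,"gripper":0.65},
    {"tx":0,"ty":0,"tz":-120,"wx":0,"wy":0,"wz":0,"gripper":0.65},
    {"tx":0,"ty":0,"tz":-120,"wx":0,"wy":0,"wz":0,"gripper":0.65},
  ],
)

```text
time: 23.72
position: [0.5163, 0.2009, 0.1465]
tool_rot: [2.073, 2.354, 0.01]
ft_force: [-0.0, 0.6, 0.3]
grip_width: 0.65
grip_force: 0.0
```

```bash
python3 - <<'E'
from h import *
s=ctrl.get_state(); print(s["time"],s["position"],s["joint_positions"])
for a in(.06,):
  n=press(P,(-.07,-.05,0))
  # closing axis perpendicular to wing: wing world angle = P.th+a ; psi options
  for ps in(P[2]+a+np.pi/2,P[2]+a-np.pi/2): print(ps,ps-np.arctan2(n[1],n[0]))
print(n)
E
```

```text
23.7167 [0.51632277 0.20091436 0.14646476] [ 0.30798359  0.25252252 -0.82615347  1.7740425   0.20135739  1.19372633
 -0.44858551]
1.7555963267948966 1.6154038627486786
-1.3859963267948965 -1.5261887908411145
[0.50436823 0.07117553 0.        ]
```

```bash
python3 - <<'E'
from h import *
n=press(P,(-.07,-.05,0)); ps=P[2]+.06+np.pi/2
plan([(n[0],n[1],.14,ps),(n[0],n[1],.056,ps)])
print([round(v,3) for v in (1.63/3,)])
E
```

```text
t [-42.4  -9.5   2.1] w [ 0.002  0.002 -0.543]
  t [-31.4 -30.    2. ] w [ 0.002  0.002 -0.543]
  t [-11.4 -41.9   2.1] w [ 0.002  0.002 -0.543]
->  [0.5044 0.0712 0.14   1.7556]
  t [-0. -0. 84.] w [ 0. -0. -0.]
->  [0.5044 0.0712 0.056  1.7556]
[0.543]
```

jog_arm(
  increments=[
    {"tx":-8,"ty":-2,"tz":0,"wx":0,"wy":0,"wz":-0.109,"gripper":0.65},
    {"tx":-17,"ty":-4,"tz":0,"wx":0,"wy":0,"wz":-0.218,"gripper":0.65},
    {"tx":-25,"ty":-6,"tz":0,"wx":0,"wy":0,"wz":-0.326,"gripper":0.65},
    {"tx":-34,"ty":-7,"tz":0,"wx":0,"wy":0,"wz":-0.434,"gripper":0.65},
    {"tx":-42,"ty":-8,"tz":0,"wx":0,"wy":0,"wz":-0.543,"gripper":0.65},
  ],
)

```text
time: 24.13
position: [0.5103, 0.156, 0.1407]
tool_rot: [-1.359, -2.831, 0.002]
ft_force: [0.4, -0.3, 1.2]
grip_width: 0.649
grip_force: 0.0
```

jog_arm(
  increments=[
    {"tx":-6,"ty":-6,"tz":0,"wx":0,"wy":0,"wz":-0.109,"gripper":0.65},
    {"tx":-12,"ty":-12,"tz":0,"wx":0,"wy":0,"wz":-0.218,"gripper":0.65},
    {"tx":-18,"ty":-18,"tz":0,"wx":0,"wy":0,"wz":-0.326,"gripper":0.65},
    {"tx":-25,"ty":-24,"tz":0,"wx":0,"wy":0,"wz":-0.434,"gripper":0.65},
    {"tx":-31,"ty":-30,"tz":0,"wx":0,"wy":0,"wz":-0.543,"gripper":0.65},
  ],
)

```text
time: 24.55
position: [0.506, 0.1131, 0.1407]
tool_rot: [-0.551, -3.091, 0.001]
ft_force: [-0.0, -0.7, -0.0]
grip_width: 0.653
grip_force: 0.0
```

jog_arm(
  increments=[
    {"tx":-2,"ty":-10,"tz":0,"wx":0,"wy":0,"wz":-0.12,"gripper":0.65},
    {"tx":-5,"ty":-20,"tz":0,"wx":0,"wy":0,"wz":-0.24,"gripper":0.65},
    {"tx":-7,"ty":-29,"tz":0,"wx":0,"wy":0,"wz":-0.36,"gripper":0.65},
    {"tx":-10,"ty":-37,"tz":0,"wx":0,"wy":0,"wz":-0.47,"gripper":0.65},
    {"tx":-11.5,"ty":-42,"tz":0,"wx":0,"wy":0,"wz":-0.543,"gripper":0.65},
  ],
)

```text
time: 24.97
position: [0.5021, 0.0691, 0.1407]
tool_rot: [0.297, -3.126, 0.0]
ft_force: [0.3, 0.3, 0.1]
grip_width: 0.652
grip_force: 0.0
```

jog_arm(
  increments=[
    {"tx":0,"ty":0,"tz":15,"wx":0,"wy":0,"wz":0,"gripper":0.65},
    {"tx":0,"ty":0,"tz":25,"wx":0,"wy":0,"wz":0,"gripper":0.65},
    {"tx":0,"ty":0,"tz":30,"wx":0,"wy":0,"wz":0,"gripper":0.65},
    {"tx":0,"ty":0,"tz":30,"wx":0,"wy":0,"wz":0,"gripper":0.65},
    {"tx":0,"ty":0,"tz":30,"wx":0,"wy":0,"wz":0,"gripper":0.65},
  ],
)

```text
time: 25.38
position: [0.5024, 0.071, 0.1115]
tool_rot: [0.292, -3.127, -0.001]
ft_force: [0.5, -0.2, 0.0]
grip_width: 0.652
grip_force: 0.0
```

```bash
python3 - <<'E'
from h import *
n=press(P,(-.07,-.05,0)); ps=P[2]+.06+np.pi/2
s=ctrl.get_state(); print(s["time"],s["position"],s["joint_positions"][6])
plan([(n[0],n[1],.056,ps)])
im=cam("side");cv2.imwrite("pics/s6.png",np.clip(cv2.resize(im["color"][110:230,190:340],None,fx=5,fy=5)*1.4,0,255).astype(np.uint8))
E
```

```text
25.3833 [0.50238489 0.0709511  0.11150678] 1.401601005428286
  t [-2.1 -0.2 55.5] w [ 0.001 -0.001  0.001]
->  [0.5044 0.0712 0.056  1.7556]
```

View pics/s6.png

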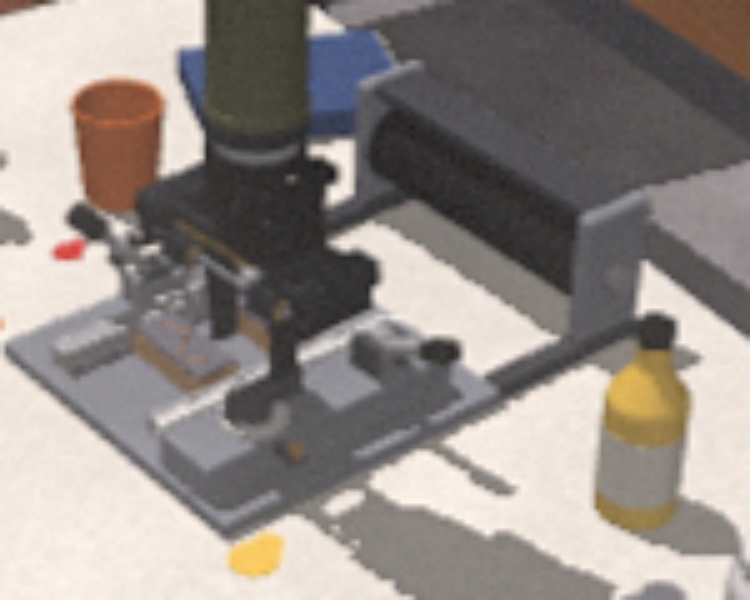

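The fingers straddle the wing nut at (255,400). Now descend, grip and turn.

jog_arm(
  increments=[
    {"tx":-2,"ty":0,"tz":20,"wx":0,"wy":0,"wz":0,"gripper":0.65},
    {"tx":-2,"ty":0,"tz":38,"wx":0,"wy":0,"wz":0,"gripper":0.65},
    {"tx":-2,"ty":0,"tz":50,"wx":0,"wy":0,"wz":0,"gripper":0.65},
    {"tx":-2,"ty":0,"tz":55,"wx":0,"wy":0,"wz":0,"gripper":0.65},
    {"tx":-2,"ty":0,"tz":55,"wx":0,"wy":0,"wz":0,"gripper":0.4},
  ],
)

```text
time: 25.85
position: [0.5041, 0.071, 0.0562]
tool_rot: [0.291, -3.126, -0.001]
ft_force: [-0.6, 0.7, 0.1]
grip_width: 0.623
grip_force: 0.0
```

jog_arm(
  increments=[
    {"tx":0,"ty":0,"tz":0,"wx":0,"wy":0,"wz":0,"gripper":0},
    {"tx":0,"ty":0,"tz":0,"wx":0,"wy":0,"wz":0,"gripper":0},
    {"tx":0,"ty":0,"tz":0,"wx":0,"wy":0,"wz":0,"gripper":0},
    {"tx":0,"ty":0,"tz":0,"wx":0,"wy":0,"wz":0,"gripper":0},
    {"tx":0,"ty":0,"tz":0,"wx":0,"wy":0,"wz":0,"gripper":0},
  ],
  grip_force=30,
)

```text
time: 26.27
position: [0.505, 0.0732, 0.0577]
tool_rot: [-0.291, 3.127, 0.005]
ft_force: [0.3, 3.4, 1.6]
grip_width: 0.291
grip_force: 30.1
```

jog_arm(
  increments=[
    {"tx":0,"ty":0,"tz":0,"wx":0,"wy":0,"wz":0,"gripper":0},
    {"tx":0,"ty":0,"tz":0,"wx":0,"wy":0,"wz":0,"gripper":0},
    {"tx":0,"ty":0,"tz":0,"wx":0,"wy":0,"wz":0,"gripper":0},
    {"tx":0,"ty":0,"tz":0,"wx":0,"wy":0,"wz":0,"gripper":0},
    {"tx":0,"ty":0,"tz":0,"wx":0,"wy":0,"wz":0,"gripper":0},
  ],
)

```text
time: 26.68
position: [0.5051, 0.0732, 0.0592]
tool_rot: [-0.292, 3.127, 0.002]
ft_force: [-4.8, 4.5, 14.7]
grip_width: 0.159
grip_force: 49.8
```

jog_arm(
  increments=[
    {"tx":0,"ty":0,"tz":0,"wx":0,"wy":0,"wz":0,"gripper":0},
    {"tx":0,"ty":0,"tz":0,"wx":0,"wy":0,"wz":0,"gripper":0},
    {"tx":0,"ty":0,"tz":0,"wx":0,"wy":0,"wz":0,"gripper":0},
    {"tx":0,"ty":0,"tz":0,"wx":0,"wy":0,"wz":0,"gripper":0},
    {"tx":0,"ty":0,"tz":0,"wx":0,"wy":0,"wz":0,"gripper":0},
  ],
  grip_force=20,
)

```text
time: 27.1
position: [0.5052, 0.0732, 0.0592]
tool_rot: [-0.292, 3.127, 0.002]
ft_force: [-5.9, 4.7, 15.0]
grip_width: 0.158
grip_force: 34.3
```

```bash
python3 - <<'E'
from h import *
im=cam("side");cv2.imwrite("pics/s7.png",np.clip(cv2.resize(im["color"][150:210,210:290],None,fx=9,fy=9)*1.5,0,255).astype(np.uint8))
print(ctrl.get_state())
E
```

```text
{'time': 27.15, 'joint_positions': array([ 0.66393786,  0.30840381, -0.96023076,  1.95180905,  0.29355421,
        1.02758185,  1.32901488]), 'qd': array([ 3.40154236e-04, -6.64191919e-05,  1.47919800e-03, -4.31721528e-04,
       -2.51575621e-03,  5.57262982e-06,  1.07442473e-03]), 'joint_torque': array([  2.33138278, -26.43914044,  -3.15310568, -23.18025291,
         1.81221116,  -1.22663006,   0.07925466]), 'position': array([0.50518636, 0.07318175, 0.0592159 ]), 'tool_rot': array([-2.92221873e-01,  3.12711570e+00,  1.87861743e-03]), 'ft_force': array([-5.9236209 ,  3.92060371, 15.78879662]), 'torque': array([ 0.88480742,  1.08688311, -0.09311591]), 'grip_force': 34.32228632300394, 'grip_width': 0.16256452894775958}
```

View pics/s7.png

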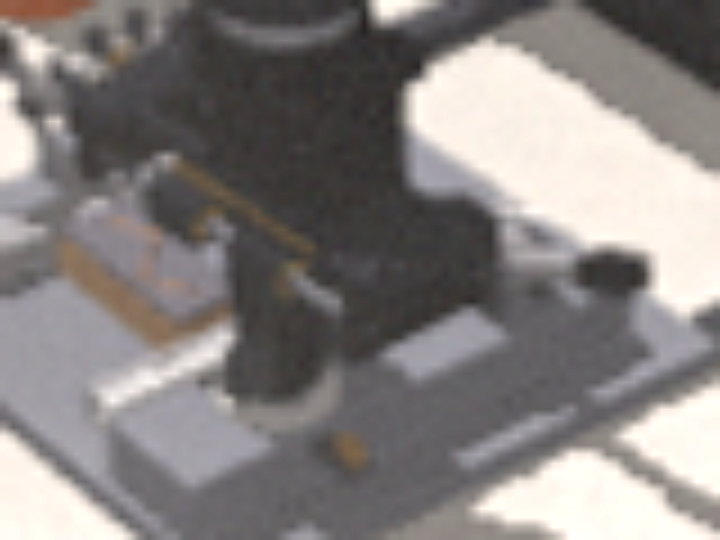

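Fingertips are resting on the nut's flange (15 N upward). I'll loosen, raise and regrip.

jog_arm(
  increments=[
    {"tx":0,"ty":0,"tz":0,"wx":0,"wy":0,"wz":0,"gripper":0.3},
    {"tx":0,"ty":0,"tz":-3,"wx":0,"wy":0,"wz":0,"gripper":0.3},
    {"tx":0,"ty":0,"tz":-7,"wx":0,"wy":0,"wz":0,"gripper":0.3},
    {"tx":0,"ty":0,"tz":-7,"wx":0,"wy":0,"wz":0,"gripper":0.3},
    {"tx":0,"ty":0,"tz":-7,"wx":0,"wy":0,"wz":0,"gripper":0.3},
  ],
  grip_force=20,
)

```text
time: 27.57
position: [0.505, 0.0704, 0.0641]
tool_rot: [-0.29, 3.128, -0.001]
ft_force: [-0.6, -0.3, -0.0]
grip_width: 0.292
grip_force: 0.0
```

jog_arm(
  increments=[
    {"tx":0,"ty":0,"tz":0,"wx":0,"wy":0,"wz":0,"gripper":0},
    {"tx":0,"ty":0,"tz":0,"wx":0,"wy":0,"wz":0,"gripper":0},
    {"tx":0,"ty":0,"tz":0,"wx":0,"wy":0,"wz":0,"gripper":0},
    {"tx":0,"ty":0,"tz":0,"wx":0,"wy":0,"wz":0,"gripper":0},
    {"tx":0,"ty":0,"tz":0,"wx":0,"wy":0,"wz":0,"gripper":0},
  ],
)

```text
time: 27.98
position: [0.5041, 0.073, 0.0637]
tool_rot: [0.292, -3.127, -0.005]
ft_force: [-0.7, 4.3, -0.3]
grip_width: 0.16
grip_force: 20.0
```

```bash
python3 - <<'E'
from h import *
s=ctrl.get_state();r=R.from_rotvec(s["tool_rot"]);y=r.as_matrix()[:,1]
print(s["time"],s["position"],"psi",np.arctan2(y[1],y[0]),s["ft_force"],s["torque"],s["grip_width"],s["grip_force"])
n=press(P,(-.07,-.05,0)); print(n, r.inv().apply(n-s["position"])*1000)
E
```

```text
27.9833 [0.50412179 0.07302923 0.0637125 ] psi 1.7571438604073135 [-0.70148248  4.30214401 -0.29275906] [ 1.18985504  0.02971701 -0.13614277] 0.16023463672573196 19.962630000372883
[0.50436823 0.07117553 0.        ] [ 0.07075487 -2.05412077 63.70678639]
```

jog_arm(
  increments=[
    {"tx":0,"ty":2.3,"tz":0,"wx":0,"wy":0,"wz":0.1,"gripper":0},
    {"tx":0,"ty":2.3,"tz":0,"wx":0,"wy":0,"wz":0.2,"gripper":0},
    {"tx":0,"ty":2.3,"tz":0,"wx":0,"wy":0,"wz":0.3,"gripper":0},
    {"tx":0,"ty":2.3,"tz":0,"wx":0,"wy":0,"wz":0.4,"gripper":0},
    {"tx":0,"ty":2.3,"tz":0,"wx":0,"wy":0,"wz":0.5,"gripper":0},
  ],
)

```text
time: 28.4
position: [0.5041, 0.073, 0.0637]
tool_rot: [-0.499, -3.101, 0.001]
ft_force: [-0.7, 0.9, -0.3]
grip_width: 0.155
grip_force: 20.0
```

jog_arm(
  increments=[
    {"tx":0,"ty":0,"tz":0,"wx":0,"wy":0,"wz":0.1,"gripper":0},
    {"tx":0,"ty":0,"tz":0,"wx":0,"wy":0,"wz":0.2,"gripper":0},
    {"tx":0,"ty":0,"tz":0,"wx":0,"wy":0,"wz":0.3,"gripper":0},
    {"tx":0,"ty":0,"tz":0,"wx":0,"wy":0,"wz":0.4,"gripper":0},
    {"tx":0,"ty":0,"tz":0,"wx":0,"wy":0,"wz":0.5,"gripper":0},
  ],
)

```text
time: 28.82
position: [0.5041, 0.0729, 0.0637]
tool_rot: [-1.251, -2.881, 0.001]
ft_force: [-1.6, 0.8, -0.8]
grip_width: 0.16
grip_force: 20.0
```

```bash
cat >> h.py <<'E'
def rep():
    s=ctrl.get_state();r=R.from_rotvec(s["tool_rot"]);y=r.as_matrix()[:,1]; d=s["position"]-np.array([P[0],P[1],0]); c,q=np.cos(P[2]),np.sin(P[2])
    print("t",s["time"],"pos",np.round(s["position"],4),"press mm",np.round([1000*(c*d[0]+q*d[1]),1000*(-q*d[0]+c*d[1]),1000*d[2]],1),"psi-th",round(np.arctan2(y[1],y[0])-P[2],4),"F",np.round(s["ft_force"],1),"M",np.round(s["torque"],2),"g",round(s["grip_width"],3),round(s["grip_force"],1))
E
python3 -c "
from h import *
rep()"
```

```text
t 28.8167 pos [0.5041 0.0729 0.0637] press mm [-70.1 -48.2  63.7] psi-th 0.6268 F [-1.6  0.8 -0.8] M [ 0.11 -0.02  0.12] g 0.16 20.0
```

jog_arm(
  increments=[
    {"tx":0,"ty":0,"tz":0,"wx":0,"wy":0,"wz":0.1,"gripper":0},
    {"tx":0,"ty":0,"tz":0,"wx":0,"wy":0,"wz":0.2,"gripper":0},
    {"tx":0,"ty":0,"tz":0,"wx":0,"wy":0,"wz":0.3,"gripper":0},
    {"tx":0,"ty":0,"tz":0,"wx":0,"wy":0,"wz":0.4,"gripper":0},
    {"tx":0,"ty":0,"tz":0,"wx":0,"wy":0,"wz":0.5,"gripper":0},
  ],
)

```text
time: 29.23
position: [0.504, 0.0729, 0.0637]
tool_rot: [-1.925, -2.482, 0.002]
ft_force: [-0.6, -0.4, 0.6]
grip_width: 0.163
grip_force: 20.0
```

jog_arm(
  increments=[
    {"tx":0,"ty":0,"tz":0,"wx":0,"wy":0,"wz":0.08,"gripper":0},
    {"tx":0,"ty":0,"tz":0,"wx":0,"wy":0,"wz":0.13,"gripper":0},
    {"tx":0,"ty":0,"tz":0,"wx":0,"wy":0,"wz":0.13,"gripper":0},
    {"tx":0,"ty":0,"tz":0,"wx":0,"wy":0,"wz":0.13,"gripper":0},
    {"tx":0,"ty":0,"tz":0,"wx":0,"wy":0,"wz":0.13,"gripper":0},
  ],
)

```text
time: 29.65
position: [0.504, 0.0729, 0.0637]
tool_rot: [-2.076, -2.358, 0.002]
ft_force: [-1.7, 0.3, -0.4]
grip_width: 0.157
grip_force: 20.0
```

```bash
python3 -c "
from h import *
rep()"
```

```text
t 29.65 pos [0.504  0.0729 0.0637] press mm [-70.2 -48.3  63.7] psi-th 0.0023 F [-1.7  0.3 -0.4] M [ 0.04  0.12 -0.11] g 0.157 20.0
```

jog_arm(
  increments=[
    {"tx":0,"ty":0,"tz":0,"wx":0,"wy":0,"wz":0,"gripper":0.5},
    {"tx":0,"ty":0,"tz":0,"wx":0,"wy":0,"wz":0,"gripper":0.5},
    {"tx":0,"ty":0,"tz":0,"wx":0,"wy":0,"wz":0,"gripper":0.5},
    {"tx":0,"ty":0,"tz":0,"wx":0,"wy":0,"wz":0,"gripper":0.5},
    {"tx":0,"ty":0,"tz":0,"wx":0,"wy":0,"wz":0,"gripper":0.5},
  ],
)

```text
time: 30.07
position: [0.5046, 0.0731, 0.0641]
tool_rot: [2.077, 2.357, 0.0]
ft_force: [-0.0, -0.9, 0.3]
grip_width: 0.438
grip_force: 0.0
```

jog_arm(
  increments=[
    {"tx":0,"ty":0,"tz":-20,"wx":0,"wy":0,"wz":0,"gripper":0.6},
    {"tx":0,"ty":0,"tz":-50,"wx":0,"wy":0,"wz":0,"gripper":0.6},
    {"tx":0,"ty":0,"tz":-80,"wx":0,"wy":0,"wz":0,"gripper":0.6},
    {"tx":0,"ty":0,"tz":-90,"wx":0,"wy":0,"wz":0,"gripper":0.6},
    {"tx":0,"ty":0,"tz":-90,"wx":0,"wy":0,"wz":0,"gripper":0.6},
  ],
)

```text
time: 30.48
position: [0.5066, 0.0735, 0.1571]
tool_rot: [2.074, 2.353, 0.006]
ft_force: [0.5, 0.2, -0.1]
grip_width: 0.598
grip_force: 0.0
```

```bash
python3 - <<'E'
from h import *
rep(); plan([(*press(P,(.0505,-.116,.155)),P[2])])
E
```

```text
t 30.4833 pos [0.5066 0.0735 0.1571] press mm [-67.5 -48.  157.1] psi-th 0.0012 F [ 0.5  0.2 -0.1] M [ 0.02 -0.1   0.01] g 0.598 0.0
  t [-68.1 117.9   2.9] w [0.006 0.001 0.001]
->  [0.6321 0.0207 0.155  0.1248]
```

jog_arm(
  increments=[
    {"tx":-20,"ty":35,"tz":0,"wx":0,"wy":0,"wz":0,"gripper":0.6},
    {"tx":-40,"ty":70,"tz":0,"wx":0,"wy":0,"wz":0,"gripper":0.6},
    {"tx":-58,"ty":103,"tz":0,"wx":0,"wy":0,"wz":0,"gripper":0.6},
    {"tx":-68,"ty":120,"tz":0,"wx":0,"wy":0,"wz":0,"gripper":0.6},
    {"tx":-68,"ty":120,"tz":0,"wx":0,"wy":0,"wz":0,"gripper":0.6},
  ],
)

```text
time: 30.9
position: [0.6344, 0.0171, 0.1509]
tool_rot: [-2.082, -2.351, 0.002]
ft_force: [-0.8, -0.4, 0.3]
grip_width: 0.602
grip_force: 0.0
```

jog_arm(
  increments=[
    {"tx":0,"ty":0,"tz":0,"wx":0,"wy":0,"wz":0,"gripper":0.6},
    {"tx":0,"ty":0,"tz":0,"wx":0,"wy":0,"wz":0,"gripper":0.6},
    {"tx":0,"ty":0,"tz":0,"wx":0,"wy":0,"wz":0,"gripper":0.6},
    {"tx":0,"ty":0,"tz":0,"wx":0,"wy":0,"wz":0,"gripper":0.6},
    {"tx":0,"ty":0,"tz":0,"wx":0,"wy":0,"wz":0,"gripper":0.6},
  ],
)

```text
time: 31.32
position: [0.6314, 0.0213, 0.1543]
tool_rot: [2.075, 2.358, -0.0]
ft_force: [0.2, 0.1, 0.4]
grip_width: 0.6
grip_force: 0.0
```

```bash
python3 - <<'E'
from h import *
rep()
im=cam("top");b=cv2.resize(im["color"][115:230,160:270],None,fx=4,fy=4,interpolation=cv2.INTER_CUBIC)
im=cam("side");a=cv2.resize(im["color"][140:220,190:280],None,fx=4,fy=4,interpolation=cv2.INTER_CUBIC)
o=np.zeros((470,800,3),np.uint8); o[:a.shape[0],:a.shape[1]]=a; o[:b.shape[0],360:360+b.shape[1]]=b
cv2.imwrite("pics/m8.png",np.clip(o*1.5,0,255).astype(np.uint8))
E
```

```text
t 31.3167 pos [0.6314 0.0213 0.1543] press mm [  49.8 -115.3  154.3] psi-th 0.0024 F [0.2 0.1 0.4] M [-0.02 -0.13  0.03] g 0.6 0.0
```

View pics/m8.png

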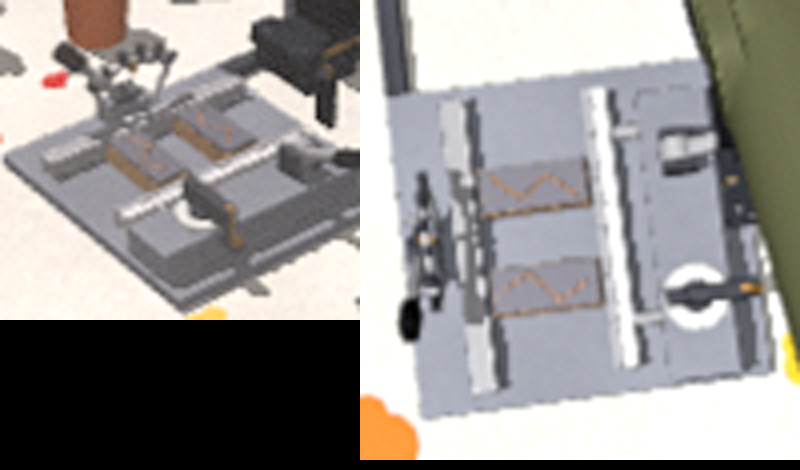

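The nut's brass tip at (750,288) points along the index mark. The blocks at (535,188) and (548,285) lie parallel with a gap. Now I close the lever.

jog_arm(
  increments=[
    {"tx":0,"ty":0,"tz":25,"wx":0,"wy":0,"wz":0,"gripper":0.6},
    {"tx":0,"ty":0,"tz":50,"wx":0,"wy":0,"wz":0,"gripper":0.6},
    {"tx":0,"ty":0,"tz":67,"wx":0,"wy":0,"wz":0,"gripper":0.6},
    {"tx":0,"ty":0,"tz":71,"wx":0,"wy":0,"wz":0,"gripper":0.6},
    {"tx":0,"ty":0,"tz":71,"wx":0,"wy":0,"wz":0,"gripper":0.4},
  ],
  grip_force=12,
)

```text
time: 31.83
position: [0.6309, 0.0206, 0.0818]
tool_rot: [-2.076, -2.356, 0.003]
ft_force: [-0.1, -0.4, 0.4]
grip_width: 0.577
grip_force: 0.0
```

jog_arm(
  increments=[
    {"tx":0,"ty":0,"tz":0,"wx":0,"wy":0,"wz":0,"gripper":0},
    {"tx":0,"ty":0,"tz":0,"wx":0,"wy":0,"wz":0,"gripper":0},
    {"tx":0,"ty":0,"tz":0,"wx":0,"wy":0,"wz":0,"gripper":0},
    {"tx":0,"ty":0,"tz":0,"wx":0,"wy":0,"wz":0,"gripper":0},
    {"tx":0,"ty":0,"tz":0,"wx":0,"wy":0,"wz":0,"gripper":0},
  ],
)

```text
time: 32.25
position: [0.6325, 0.0208, 0.0838]
tool_rot: [2.076, 2.356, 0.001]
ft_force: [-0.7, -1.0, -1.1]
grip_width: 0.23
grip_force: 0.0
```

jog_arm(
  increments=[
    {"tx":0,"ty":0,"tz":0,"wx":0,"wy":0,"wz":0,"gripper":0},
    {"tx":0,"ty":0,"tz":0,"wx":0,"wy":0,"wz":0,"gripper":0},
    {"tx":0,"ty":0,"tz":0,"wx":0,"wy":0,"wz":0,"gripper":0},
    {"tx":0,"ty":0,"tz":0,"wx":0,"wy":0,"wz":0,"gripper":0},
    {"tx":0,"ty":0,"tz":0,"wx":0,"wy":0,"wz":0,"gripper":0},
  ],
)

```text
time: 32.67
position: [0.6323, 0.0205, 0.0834]
tool_rot: [2.077, 2.356, 0.0]
ft_force: [-0.2, -0.4, 3.1]
grip_width: 0.206
grip_force: 12.0
```

```bash
python3 -c "
from h import *
rep()"
```

```text
t 32.6667 pos [0.6323 0.0205 0.0834] press mm [  50.6 -116.2   83.4] psi-th 0.0011 F [-0.2 -0.4  3.1] M [-0.1   0.03  0.06] g 0.206 12.0
```

jog_arm(
  increments=[
    {"tx":6.5,"ty":0,"tz":-11.5,"wx":0,"wy":0,"wz":0,"gripper":0},
    {"tx":15.5,"ty":0,"tz":-21.5,"wx":0,"wy":0,"wz":0,"gripper":0},
    {"tx":26,"ty":0,"tz":-30,"wx":0,"wy":0,"wz":0,"gripper":0},
    {"tx":37.5,"ty":0,"tz":-36.5,"wx":0,"wy":0,"wz":0,"gripper":0},
    {"tx":50,"ty":0,"tz":-40.5,"wx":0,"wy":0,"wz":0,"gripper":0},
  ],
)

```text
time: 33.08
position: [0.6258, 0.0709, 0.1251]
tool_rot: [2.076, 2.356, -0.001]
ft_force: [0.3, -4.2, 0.5]
grip_width: 0.206
grip_force: 12.0
```

jog_arm(
  increments=[
    {"tx":13,"ty":0,"tz":-2,"wx":0,"wy":0,"wz":0,"gripper":0},
    {"tx":26.5,"ty":0,"tz":-1.5,"wx":0,"wy":0,"wz":0,"gripper":0},
    {"tx":39.5,"ty":0,"tz":1.5,"wx":0,"wy":0,"wz":0,"gripper":0},
    {"tx":51.5,"ty":0,"tz":7,"wx":0,"wy":0,"wz":0,"gripper":0},
    {"tx":63,"ty":0,"tz":14,"wx":0,"wy":0,"wz":0,"gripper":0},
  ],
)

```text
time: 33.5
position: [0.6175, 0.1364, 0.1102]
tool_rot: [-2.075, -2.358, -0.003]
ft_force: [-0.8, -1.7, 2.5]
grip_width: 0.204
grip_force: 12.0
```

```bash
python3 -c "
from h import *
rep()"
```

```text
t 33.5 pos [0.6175 0.1364 0.1102] press mm [ 50.4   0.6 110.2] psi-th 0.0029 F [-0.8 -1.7  2.5] M [-0.61  0.15  0.  ] g 0.204 12.0
```

Tracking well; finish the arc to closed.

jog_arm(
  increments=[
    {"tx":9.5,"ty":0,"tz":9,"wx":0,"wy":0,"wz":0,"gripper":0},
    {"tx":17.5,"ty":0,"tz":20,"wx":0,"wy":0,"wz":0,"gripper":0},
    {"tx":23.5,"ty":0,"tz":32,"wx":0,"wy":0,"wz":0,"gripper":0},
    {"tx":27,"ty":0,"tz":44.5,"wx":0,"wy":0,"wz":0,"gripper":0},
    {"tx":28,"ty":0,"tz":56,"wx":0,"wy":0,"wz":0,"gripper":0},
  ],
)

```text
time: 33.92
position: [0.6138, 0.1631, 0.052]
tool_rot: [-2.074, -2.357, -0.003]
ft_force: [-0.5, 2.5, 4.3]
grip_width: 0.204
grip_force: 12.0
```

jog_arm(
  increments=[
    {"tx":0,"ty":0,"tz":2,"wx":0,"wy":0,"wz":0,"gripper":0},
    {"tx":0,"ty":0,"tz":4,"wx":0,"wy":0,"wz":0,"gripper":0},
    {"tx":0,"ty":0,"tz":5,"wx":0,"wy":0,"wz":0,"gripper":0},
    {"tx":0,"ty":0,"tz":5,"wx":0,"wy":0,"wz":0,"gripper":0},
    {"tx":0,"ty":0,"tz":5,"wx":0,"wy":0,"wz":0,"gripper":0},
  ],
)

```text
time: 34.33
position: [0.6138, 0.1625, 0.0476]
tool_rot: [-2.075, -2.356, -0.003]
ft_force: [0.1, 6.5, 1.4]
grip_width: 0.203
grip_force: 12.0
```

```bash
python3 -c "
from h import *
rep()"
```

```text
t 34.3333 pos [0.6138 0.1625 0.0476] press mm [49.9 27.  47.6] psi-th 0.0018 F [0.1 6.5 1.4] M [ 1.06 -0.15 -0.04] g 0.203 12.0
```

jog_arm(
  increments=[
    {"tx":0,"ty":0,"tz":2,"wx":0,"wy":0,"wz":0,"gripper":0},
    {"tx":0,"ty":0,"tz":4,"wx":0,"wy":0,"wz":0,"gripper":0},
    {"tx":0,"ty":0,"tz":6,"wx":0,"wy":0,"wz":0,"gripper":0},
    {"tx":0,"ty":0,"tz":6,"wx":0,"wy":0,"wz":0,"gripper":0},
    {"tx":0,"ty":0,"tz":6,"wx":0,"wy":0,"wz":0,"gripper":0},
  ],
)

```text
time: 34.75
position: [0.6146, 0.1624, 0.0437]
tool_rot: [-2.076, -2.357, -0.004]
ft_force: [-3.7, 3.8, 9.7]
grip_width: 0.204
grip_force: 12.0
```

```bash
python3 -c "
from h import *
rep()
im=cam('side');cv2.imwrite('pics/s9.png',np.clip(cv2.resize(im['color'][140:210,190:290],None,fx=7,fy=7,interpolation=cv2.INTER_CUBIC)*1.4,0,255).astype(np.uint8))"
```

```text
t 34.75 pos [0.6146 0.1624 0.0437] press mm [50.7 26.8 43.7] psi-th 0.0015 F [-3.7  3.8  9.7] M [ 0.89  0.51 -0.04] g 0.204 12.0
```

View pics/s9.png

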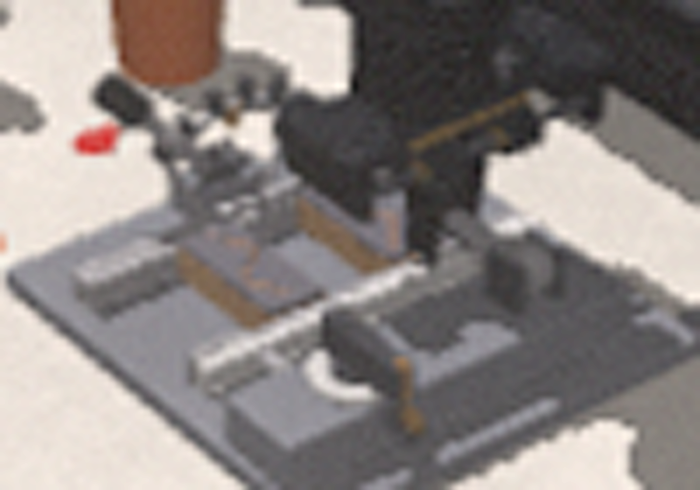

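jog_arm(
  increments=[
    {"tx":0,"ty":0,"tz":-8,"wx":0,"wy":0,"wz":0,"gripper":0.6},
    {"tx":0,"ty":0,"tz":-8,"wx":0,"wy":0,"wz":0,"gripper":0.6},
    {"tx":0,"ty":0,"tz":-8,"wx":0,"wy":0,"wz":0,"gripper":0.6},
    {"tx":0,"ty":0,"tz":-8,"wx":0,"wy":0,"wz":0,"gripper":0.6},
    {"tx":0,"ty":0,"tz":-8,"wx":0,"wy":0,"wz":0,"gripper":0.6},
  ],
)

```text
time: 35.22
position: [0.6139, 0.1595, 0.0496]
tool_rot: [-2.078, -2.356, 0.003]
ft_force: [0.2, -0.0, 0.3]
grip_width: 0.499
grip_force: 0.0
```

jog_arm(
  increments=[
    {"tx":0,"ty":0,"tz":-20,"wx":0,"wy":0,"wz":0,"gripper":0.6},
    {"tx":0,"ty":0,"tz":-55,"wx":0,"wy":0,"wz":0,"gripper":0.6},
    {"tx":0,"ty":0,"tz":-90,"wx":0,"wy":0,"wz":0,"gripper":0.3},
    {"tx":0,"ty":0,"tz":-125,"wx":0,"wy":0,"wz":0,"gripper":0},
    {"tx":0,"ty":0,"tz":-135,"wx":0,"wy":0,"wz":0,"gripper":0},
  ],
)

```text
time: 35.63
position: [0.6167, 0.1615, 0.1912]
tool_rot: [2.074, 2.353, 0.01]
ft_force: [2.1, 0.1, 0.5]
grip_width: 0.453
grip_force: 0.0
```

jog_arm(
  increments=[
    {"tx":15,"ty":-20,"tz":0,"wx":0,"wy":0,"wz":0,"gripper":0},
    {"tx":30,"ty":-45,"tz":0,"wx":0,"wy":0,"wz":0,"gripper":0},
    {"tx":45,"ty":-75,"tz":0,"wx":0,"wy":0,"wz":0,"gripper":0},
    {"tx":60,"ty":-105,"tz":0,"wx":0,"wy":0,"wz":0,"gripper":0},
    {"tx":70,"ty":-120,"tz":0,"wx":0,"wy":0,"wz":0,"gripper":0},
  ],
)

```text
time: 36.05
position: [0.4826, 0.2162, 0.1847]
tool_rot: [-2.074, -2.359, 0.004]
ft_force: [0.2, 0.8, 0.3]
grip_width: 0.082
grip_force: 0.0
```

jog_arm(
  increments=[
    {"tx":0,"ty":0,"tz":0,"wx":0,"wy":0,"wz":0,"gripper":0},
    {"tx":0,"ty":0,"tz":0,"wx":0,"wy":0,"wz":0,"gripper":0},
    {"tx":0,"ty":0,"tz":0,"wx":0,"wy":0,"wz":0,"gripper":0},
    {"tx":0,"ty":0,"tz":0,"wx":0,"wy":0,"wz":0,"gripper":0},
    {"tx":0,"ty":0,"tz":0,"wx":0,"wy":0,"wz":0,"gripper":0},
  ],
)

```text
time: 36.47
position: [0.4873, 0.2142, 0.1852]
tool_rot: [-2.079, -2.354, 0.0]
ft_force: [-0.1, 0.2, 0.3]
grip_width: 0.004
grip_force: 0.0
```

```bash
python3 - <<'E'
from h import *
rep(); plan([(*press(P,(-.114,.1765,.18)),P[2])])
it=cam("top"); i2=cam("side")
for q in(0,.7):
    a=np.radians(-40)+q
    g=press(P,(.1*np.sin(a),.1765,.035+.1*np.cos(a))); print(q,proj(it,g),proj(i2,g))
for n in("top","side"): print(n,[(np.round(d["bbox"]).tolist(),round(d["conf"],2)) for d in vision.spot_in(n,"impression_lever_grip")][:3])
a=cv2.resize(i2["color"][135:210,190:290],None,fx=4,fy=4,interpolation=cv2.INTER_CUBIC)
b=cv2.resize(it["color"][115:225,160:258],None,fx=4,fy=4,interpolation=cv2.INTER_CUBIC)
o=np.zeros((470,800,3),np.uint8); o[:a.shape[0],:a.shape[1]]=a; o[:b.shape[0],404:404+b.shape[1]]=b
cv2.imwrite("pics/m10.png",np.clip(o*1.5,0,255).astype(np.uint8))
E
```

```text
t 36.4667 pos [0.4873 0.2142 0.1852] press mm [-69.1  94.  185.2] psi-th -0.0006 F [-0.1  0.2  0.3] M [-0.01 -0.08 -0.06] g 0.004 0.0
  t [ 82.5 -44.9   5.2] w [-0.001 -0.    -0.001]
->  [0.4325 0.2904 0.18   0.1248]
0 [172.12142336 194.16226194] [207.35900155 153.5840463 ]
0.7 [168.32937237 173.02564281] [220.26051411 143.61659298]
top []
side [([203.0, 147.0, 225.0, 164.0], 0.51), ([216.0, 263.0, 246.0, 310.0], 0.23)]
```

View pics/m10.png

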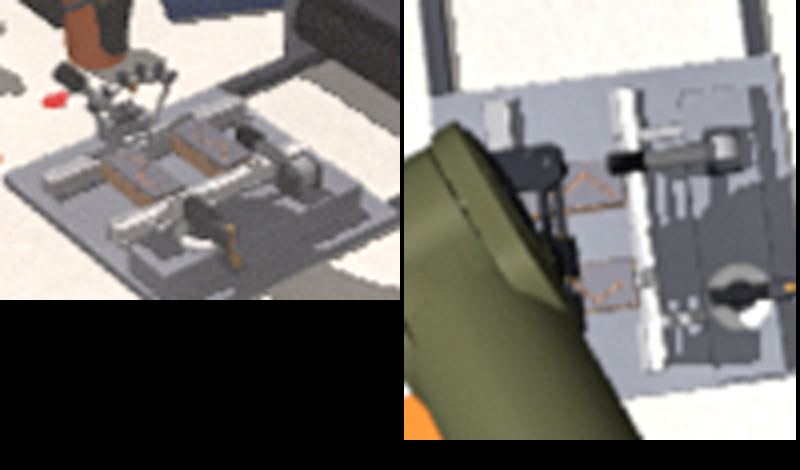

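The clamp lever is closed at (265,150), and both blocks sit against the fence at (140,175) and (205,145). The impression grip is at crop (68,77), as predicted, so I'll push it from the −x side.

jog_arm(
  increments=[
    {"tx":25,"ty":-13,"tz":0,"wx":0,"wy":0,"wz":0,"gripper":0},
    {"tx":50,"ty":-26,"tz":0,"wx":0,"wy":0,"wz":0,"gripper":0},
    {"tx":75,"ty":-39,"tz":0,"wx":0,"wy":0,"wz":0,"gripper":0},
    {"tx":85,"ty":-48,"tz":0,"wx":0,"wy":0,"wz":0,"gripper":0},
    {"tx":85,"ty":-48,"tz":0,"wx":0,"wy":0,"wz":0,"gripper":0},
  ],
)

```text
time: 37.08
position: [0.4255, 0.2962, 0.1857]
tool_rot: [-2.069, -2.363, -0.0]
ft_force: [0.2, 0.2, 1.2]
grip_width: 0.0
grip_force: 0.0
```

jog_arm(
  increments=[
    {"tx":0,"ty":0,"tz":0,"wx":0,"wy":0,"wz":0,"gripper":0},
    {"tx":0,"ty":0,"tz":30,"wx":0,"wy":0,"wz":0,"gripper":0},
    {"tx":0,"ty":0,"tz":60,"wx":0,"wy":0,"wz":0,"gripper":0},
    {"tx":0,"ty":0,"tz":80,"wx":0,"wy":0,"wz":0,"gripper":0},
    {"tx":0,"ty":0,"tz":82,"wx":0,"wy":0,"wz":0,"gripper":0},
  ],
)

```text
time: 37.5
position: [0.4273, 0.2893, 0.0995]
tool_rot: [-2.08, -2.352, 0.011]
ft_force: [0.4, -0.6, 0.2]
grip_width: 0.005
grip_force: 0.0
```

```bash
python3 -c "
from h import *
rep()"
```

```text
t 37.5 pos [0.4273 0.2893 0.0995] press mm [-119.4  176.    99.5] psi-th -0.002 F [ 0.4 -0.6  0.2] M [-0.07 -0.02  0.04] g 0.005 0.0
```

jog_arm(
  increments=[
    {"tx":0,"ty":12,"tz":-2,"wx":0,"wy":0,"wz":0,"gripper":0},
    {"tx":0,"ty":24,"tz":-5,"wx":0,"wy":0,"wz":0,"gripper":0},
    {"tx":0,"ty":34,"tz":-9,"wx":0,"wy":0,"wz":0,"gripper":0},
    {"tx":0,"ty":44,"tz":-13,"wx":0,"wy":0,"wz":0,"gripper":0},
    {"tx":0,"ty":52,"tz":-16,"wx":0,"wy":0,"wz":0,"gripper":0},
  ],
)

```text
time: 37.92
position: [0.481, 0.299, 0.1209]
tool_rot: [2.079, 2.355, -0.001]
ft_force: [-2.9, 0.3, 0.4]
grip_width: 0.003
grip_force: 0.9
```

jog_arm(
  increments=[
    {"tx":0,"ty":6,"tz":-1,"wx":0,"wy":0,"wz":0,"gripper":0},
    {"tx":0,"ty":12,"tz":-2,"wx":0,"wy":0,"wz":0,"gripper":0},
    {"tx":0,"ty":18,"tz":-3,"wx":0,"wy":0,"wz":0,"gripper":0},
    {"tx":0,"ty":23,"tz":-4,"wx":0,"wy":0,"wz":0,"gripper":0},
    {"tx":0,"ty":26,"tz":-4,"wx":0,"wy":0,"wz":0,"gripper":0},
  ],
)

```text
time: 38.33
position: [0.5066, 0.3028, 0.1236]
tool_rot: [2.078, 2.356, 0.001]
ft_force: [-1.1, -0.1, -0.1]
grip_width: 0.004
grip_force: 0.0
```

```bash
python3 -c "
from h import *
rep()
cam('side');cam('top')
for n in('top','side'): print(n,[(np.round(d['bbox']).tolist(),round(d['conf'],2)) for d in vision.spot_in(n,'impression_lever_grip')][:3])"
```

```text
t 38.3333 pos [0.5066 0.3028 0.1236] press mm [-38.9 179.6 123.6] psi-th 0.0004 F [-1.1 -0.1 -0.1] M [-0.02 -0.08  0.03] g 0.004 0.0
top []
side [([216.0, 140.0, 227.0, 166.0], 0.54)]
```

jog_arm(
  increments=[
    {"tx":0,"ty":-20,"tz":0,"wx":0,"wy":0,"wz":0,"gripper":0},
    {"tx":0,"ty":-45,"tz":0,"wx":0,"wy":0,"wz":0,"gripper":0},
    {"tx":0,"ty":-45,"tz":-30,"wx":0,"wy":0,"wz":0,"gripper":0},
    {"tx":0,"ty":-45,"tz":-70,"wx":0,"wy":0,"wz":0,"gripper":0},
    {"tx":0,"ty":-45,"tz":-100,"wx":0,"wy":0,"wz":0,"gripper":0},
  ],
)

```text
time: 38.95
position: [0.4598, 0.2976, 0.2252]
tool_rot: [2.075, 2.358, -0.0]
ft_force: [1.1, 0.9, -0.6]
grip_width: 0.007
grip_force: 0.0
```

jog_arm(
  increments=[
    {"tx":-40,"ty":0,"tz":0,"wx":0,"wy":0,"wz":0,"gripper":0},
    {"tx":-80,"ty":0,"tz":0,"wx":0,"wy":0,"wz":0,"gripper":0},
    {"tx":-120,"ty":0,"tz":0,"wx":0,"wy":0,"wz":0,"gripper":0},
    {"tx":-160,"ty":0,"tz":0,"wx":0,"wy":0,"wz":0,"gripper":0},
    {"tx":-200,"ty":0,"tz":0,"wx":0,"wy":0,"wz":0,"gripper":0},
  ],
)

```text
time: 39.37
position: [0.4855, 0.0973, 0.2237]
tool_rot: [2.075, 2.357, -0.0]
ft_force: [1.5, 0.6, -0.2]
grip_width: 0.003
grip_force: 0.0
```

jog_arm(
  increments=[
    {"tx":-40,"ty":0,"tz":0,"wx":0,"wy":0,"wz":0,"gripper":0},
    {"tx":-80,"ty":0,"tz":0,"wx":0,"wy":0,"wz":0,"gripper":0},
    {"tx":-120,"ty":0,"tz":0,"wx":0,"wy":0,"wz":0,"gripper":0},
    {"tx":-160,"ty":0,"tz":0,"wx":0,"wy":0,"wz":0,"gripper":0},
    {"tx":-180,"ty":0,"tz":0,"wx":0,"wy":0,"wz":0,"gripper":0},
  ],
)

```text
time: 39.78
position: [0.508, -0.0855, 0.2233]
tool_rot: [2.083, 2.35, -0.003]
ft_force: [0.2, -0.0, -0.3]
grip_width: 0.007
grip_force: 0.0
```

```bash
python3 - <<'E'
from h import *
rep()
it=cam("top"); i2=cam("side")
a=np.radians(-40)+.7; g=press(P,(.1*np.sin(a),.1765,.035+.1*np.cos(a))); print((proj(it,g)-[160,115])*4+[404,0],(proj(i2,g)-[190,135])*4)
a=cv2.resize(i2["color"][125:210,190:290],None,fx=4,fy=4,interpolation=cv2.INTER_CUBIC)
print((proj(i2,g)-[190,125])*4)
b=cv2.resize(it["color"][115:225,160:258],None,fx=4,fy=4,interpolation=cv2.INTER_CUBIC)
o=np.zeros((470,800,3),np.uint8); o[:a.shape[0],:a.shape[1]]=a; o[:b.shape[0],404:404+b.shape[1]]=b
cv2.imwrite("pics/m11.png",np.clip(o*1.5,0,255).astype(np.uint8))
E
```

```text
t 39.7833 pos [ 0.508  -0.0855  0.2233] press mm [ -85.9 -205.9  223.3] psi-th -0.0045 F [ 0.2 -0.  -0.3] M [-0.03 -0.14 -0.01] g 0.007 0.0
[437.3174895  232.10257125] [121.04205642  34.46637193]
[121.04205642  74.46637193]
```

View pics/m11.png

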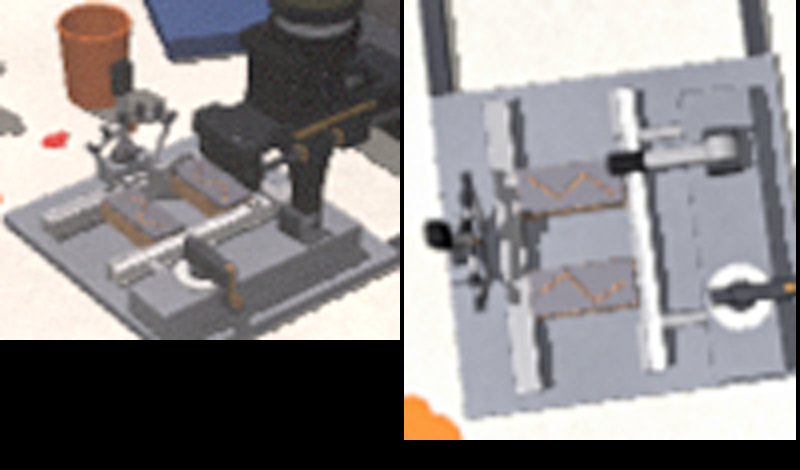

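The final view shows the impression grip at (437,235) and (121,75), which is the upright notch. The cam pad is closed over the bar at (628,160), the brass wing tip is at the mark (790,288), and both blocks sit square against the fence.

```bash
python3 -c "
from h import *
print(ctrl.close_job())"
```

```text
the job is handed in; nothing more can be done
None
```

The job is handed in at about 40 s. The two blocks on the table are clamped square against the fence, the nut points at its mark, the cam lever is closed and the impression lever is in its middle notch; the final pictures showed all of this, but the hand-in returned no verdict.

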